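# Tighten a terrine press with an adjustable wrench

### The arm

A 6-joint arm with a two-finger parallel gripper is mounted at the origin on the work surface; the furniture and walls round the work are solid. World frame = base frame: x ahead of the robot, y to its left, z up, the work surface at z = 0. Lengths are in mm, angles in rad, forces in N, time in s.
With the tool pointing down it reaches from about 350 to 775 mm from the base axis. Payload 7.3 kg.
Tool frame: the origin (TCP) lies at the centre of the arm's flange, where the gripper is bolted on; the fingertips stand 178 mm ahead of it and the grasp point (between the pads) lies 159 mm ahead of it; z points along the fingers, y is the direction in which the jaws open and shut (so a half turn about z gives the same grasp; the last joint's range is limited). The gripper opens to 92 mm and grips with 3 to 60 N. Pads are 19 mm wide; open, the fingers measure 130 mm over their backs; the gripper's body (75 mm by 190 mm) begins 47 mm behind the grasp point.
Start: joints at [-1.335, 0.342, 1.524, -0, 1.275, -0.146], TCP at [195.63, -487.193, 404.741] pointing down, gripper open.
Joint ranges: [-2.53, 2.53], [-0.77, 2.02], [0.04, 2.7], [-1, 4.14], [0.28, 2.66], [-3.11, 3.11]. Speed limits (rad/s): [2.57, 2.57, 3.14, 3.14, 3.14, 3.14].

### API

Orientations are given as [roll, pitch, yaw] about the fixed x, y, z axes, in that order (R = Rz(yaw) Ry(pitch) Rx(roll)).
In Python, from plant import status, viewer, ticket gives the robot as it stands.
- The arm moves only by the tool play_rows, never from a script. Its argument "commands" is a list of rows, each an object with "offset": the shift along the tool's x, y, z in m, a list of three; "twist": the turn about the tool's z in degrees. A call has 1 to 5 rows; each row shifts and turns the commanded pose from where the row before left it, along the tool's axes as they then stand; what a row does not reach is not made up. A row lasts 1/10 s, in which the tool goes at most 50 mm and 8.59 degrees, less where a joint would pass 70% of its speed; a pose out of reach is approached as far as the arm can. A call with a gripper value outside its range is refused whole. "jaw" is the closure in counts, from 0 (fully open) to 255 (shut), set as the call begins (left out, the last holds). The fingers move at their own pace and stop on an object; the grip force is fixed at half the most. Time passes only in rows, so rows that do not move let the fingers close. It gives the time, the measured TCP pose, the force and the opening at its end, in the units of the state.
- status.get_obs(): the state, without advancing time (a new reading comes with each control period).
- viewer.capture(name): name is "scene" or "top" or "wrist"; returns the picture (400x640x3 uint8, red, green, blue); there is no depth.
- viewer.camera_params(name): a dict with "fov_y" (degrees; the focal length in pixels is half the picture's height over the tangent of half this angle, whatever the lens; pixels are square), "cx", "cy" (the principal point, pixels), "rvec" (rotation vector, rad) and "tvec" (3), from world to camera coordinates, as OpenCV has them; the wrist camera has in their place "T_tool_cam" (4x4, takes a point from camera to tool coordinates, whose origin is the TCP and whose axes are the flange's). Camera axes: x right, y down, z forward; pixel columns grow to the right and rows downward; lengths in mm; the calibration is good to about 2 mm. A picture is of the moment at which its call begins: read the wrist's pose just before it. camera_params takes no time and is no camera call.
- ticket.close_job(): hands the job in, once; it reports no verdict.
The state is a dict: "time": time; "joint_positions": joint angles; "dq": joint speeds; "tau": joint torques, N m; "tool_pos": TCP position; "tcp_rot": TCP orientation; "contact_force": force on the tool from outside, world axes, zero at the start; "moment": the same for the moment, N m; "grip_width": finger opening in mm.
Only numpy, scipy, OpenCV 4.12 (cv2) and the standard library are available. Lean on these libraries where they do the work, as an engineer would, in place of code of your own. Each camera call takes 0.05 s, during which the arm holds its last target.

### The job

Tighten the terrine press: set the adjustable wrench by rolling its worm wheel (do not shove the jaw itself) until the jaws just fit the hexagonal nut with hardly any play, and only then turn the nut clockwise with the wrench until its red stripe lines up with the black line on the white plate. Finish by taking the wrench off and laying it flat on the worktop, without dropping it. Touch the press with nothing but the wrench, and leave the spice jars and the squeeze bottles standing where they are.

Things in the scene. Friction and masses are not known exactly. Their poses are not given: they have to be found in the camera images.
- press: terrine press, fixed: base disc, three grey tube moulds, white plate 170 mm across, its top 88 mm above the worktop; a fixed threaded rod (19 mm) rises through it to 126 mm. Origin: centre of the underside, z up; a black line in the plate's top runs from the nut to the rim along the press's +x
- nut_centre (a point): centre of the brass hexagonal nut on the press's upright axis, 103 mm above the worktop. The nut is 40 mm across flats, 46 mm across corners, 22 mm high (92 to 114 mm above the worktop; a washer 34 mm wide and 4 mm high lies under it)
- press_nut (a joint): turn of the nut in rad, growing clockwise seen from above. At 0 its red stripe (on its top from the rod to one corner, and down that corner) lies along the press's black line. Starts between -1.25 and -0.75. Corners lie every 60 degrees from the stripe, flats midway between. Takes 0.2 N m to turn and stays where left
- wrench: adjustable steel wrench, 0.38 kg, 203 mm long, lying flat. Origin: on its underside at mid-length; +x points along it from handle to jaws, which open to +x; z up. Head x 0 to 102 mm, 20 mm thick, 73 to 90 mm wide. Fixed jaw: flat face at y = +20, x 50 to 102, outside y = 37. Bottom of the jaw mouth x = 52. Set on the nut, it rests on the press's plate by itself
- handle_grip (a point): place to grip the wrench's handle: x = -32, y = 0, z = 9 mm in its frame, beyond the rim of the press's plate while the nut is in the jaws. The handle is 22 mm wide (along y) and 18 mm thick from x = -92 (rounded end 28 mm wide, with a hole) to x = 0. Centre of mass of the wrench: near x = 22
- throat (a point): point of the wrench at x = 83.5, y = 0, z = 10 mm in its frame: where the nut's centre belongs when the jaws fit it
- moving_jaw: moving jaw of the wrench (x 60 to 100 in its frame, 16 mm thick, 20 high), sliding along the wrench's y; flat gripping face towards +y, at y = 20 mm minus the jaw gap. Its origin lies in the plane of that face, at x = z = 0 of the wrench
- worm (a joint): turn of the worm wheel in rad. Jaw gap = 58 mm - 2.2 mm per rad; about 8.2 closes on the 40 mm nut and stops there. Starts between 2.5 and 5. It grows (jaws close) when the wheel's top moves towards the jaws (wrench +x). Stiff (0.05 N m, 3.5 N at the rim), stays where left; the jaw yields and drives it back if forced with over 20 N
- worm_top (a point): top of the dark ribbed worm wheel, 32 mm above the wrench's underside, at x = 35.5, y = -8 mm in its frame. Wheel 30 mm across, 20 mm wide, axle along the wrench's y, 17 mm above its underside; it stands 12 mm proud of the head. A fingertip pressed on its top (about 10 N; less slips) and drawn along the wrench's x rolls it
- spice_jar_red: glass spice jar with red cap, 44 mm across, 107 mm high; origin at the centre of its underside. Leave it alone
- spice_jar_black: glass spice jar with black cap, 44 mm across, 107 mm high; origin at the centre of its underside. Leave it alone
- squeeze_bottle_0: pale squeeze bottle, 54 mm across, 202 mm high; origin at the centre of its underside. Leave it alone. Fixed things near: a red bottle of this kind at x 0.445, y -0.245; a blue case of cutters, x 0.25 to 0.46, y -0.18 to 0.01, 36 mm high, whose open lid stands up to 192 mm along y = -0.16; a tub 67 mm high near x 0.34, y 0.10

How it is judged (in metres and radians):
On the way, in this order (a step that is already met when the one before it is completed fails the run):
1. the jaws, set to just fit (gap under 43.5 mm), stand round the nut, which has not yet been turned (value of joint worm above 6.6 rad and horizontal distance between throat and nut_centre below 0.012 m and distance between throat and nut_centre below 0.016 m and value of joint press_nut below -0.4 rad), for 0.2 s.
2. with the fitted wrench still on it, the nut's stripe is turned to the black line (value of joint worm above 6.6 rad and horizontal distance between throat and nut_centre below 0.012 m and distance between throat and nut_centre below 0.016 m and value of joint press_nut between -0.12 and 0.12 rad), for 0.2 s.
At the end, for the whole second after the job is handed in: The nut's red stripe is within 0.13 rad (7 degrees) of the black line; the wrench lies flat and at rest on the worktop, off the press (underside within 8 mm of the worktop, tilt under 0.08 rad), let go; the jars and the pale bottle stand upright (value of joint press_nut between -0.13 and 0.13 rad and height (world z) of wrench between -0.01 and 0.008 m and angle between wrench's own z axis and vertical below 0.08 rad and linear speed of wrench below 0.02 m/s and angle between each of spice_jar_red, spice_jar_black, squeeze_bottle_0's own z axis and vertical below 0.1 rad); the robot touches nothing.
It fails at once if the gripper or arm touches the press or its nut (more than 2 N) (contact force between any of the fingers, the arm and press above 2 N).
It fails at once if the moving jaw is shoved by the fingers (more than 12 N) instead of being driven by the worm (contact force between the fingers and moving_jaw above 12 N).
It fails at once if the wrench is dropped or thrown (linear speed of wrench above 0.7 m/s and contact force between the fingers and wrench below 0.1 N).
It fails at once if a jar or the pale bottle is shifted by more than 20 mm (distance of any of spice_jar_red, spice_jar_black, squeeze_bottle_0 from where it was at the start of the episode above 0.02 m).
It also fails if it takes over 72 s, if anything falls off the work surface, if the arm or the gripper's body presses on something with over 40 N, if the wrist force passes 120 N, or if a joint passes its speed limit or range.

## Working session

There is one attempt and no reset: what is moved stays moved. The work goes in short steps, Python scripts to look and compute and a tool call to move; the robot and the scene stay as the last step left them, time stands still between calls to the robot, and variables do not carry over. Pictures are saved under pics/ and viewed, and the job is handed in when it is done.

Besides the shell and the picture viewer there is one more tool, called after "Request:" in YAML: its name, and indented under it one key for each argument. play_rows: Moves the arm, as the interface text tells. Its arguments: {"type":"object","properties":{"commands":{"type":"array"},"jaw":{"type":"number"}},"required":["commands"]}

```bash
ls; mkdir -p pics
python3 - <<'E'
from plant import status, viewer
import cv2
print(status.get_obs())
for n in ["scene","top","wrist"]:
    p=viewer.camera_params(n); print(n,p)
    im=viewer.capture(n); cv2.imwrite(f"pics/{n}0.png",im[:,:,::-1])
E
```

```text
pics
{'time': 0.0, 'joint_positions': array([-1.33499181e+00,  3.42741243e-01,  1.52503223e+00, -2.89641697e-05,
        1.27538353e+00, -1.45951814e-01]), 'dq': array([ 0.00100673,  0.00014676,  0.00023206, -0.00032419, -0.00032059,
       -0.00096143]), 'tau': array([ 4.66926358e-04, -4.31242526e+01, -2.44216150e+01,  7.18640070e-02,
        5.60111320e-02, -1.38967848e-04]), 'tool_pos': array([ 195.59786632, -487.05728077,  404.02982243]), 'tcp_rot': array([-3.14004091e+00, -2.00107827e-04,  3.81764629e-01]), 'contact_force': array([-0.33805908, -1.01546983,  0.06085153]), 'moment': array([ 5.09725098e-06,  1.46898479e-02, -9.81973860e-03]), 'grip_width': 91.97956763928318}
scene {'fov_y': 50.41008137957375, 'cx': 321.0243034740087, 'cy': 200.38138776053194, 'rvec': array([ 0.86106596, -2.36231903,  1.25855436]), 'tvec': array([429.85857834, 239.63964821, 952.51238728])}
top {'fov_y': 56.732796888963215, 'cx': 320.5046961806528, 'cy': 202.0255888468078, 'rvec': array([ 2.17802115, -2.12481076,  0.19137087]), 'tvec': array([ 57.40204739, 499.26283665, 939.49839623])}
wrist {'fov_y': 68.00498594063001, 'cx': 310.62643656961853, 'cy': 195.64241214492066, 'T_tool_cam': array([[ 3.70084553e-04, -9.64335754e-01, -2.64681728e-01,
         7.22422810e+01],
       [ 9.99999911e-01,  4.11093456e-04, -9.95444525e-05,
         1.55999943e+00],
       [ 2.04803201e-04, -2.64681668e-01,  9.64335820e-01,
         2.16258552e+01],
       [ 0.00000000e+00,  0.00000000e+00,  0.00000000e+00,
         1.00000000e+00]])}
```

View pics/scene0.png

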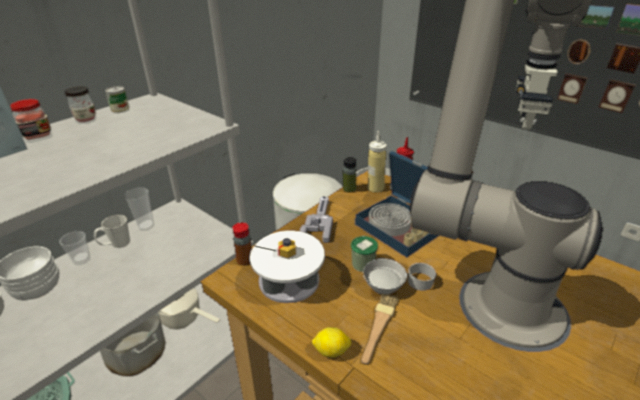

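View pics/top0.png

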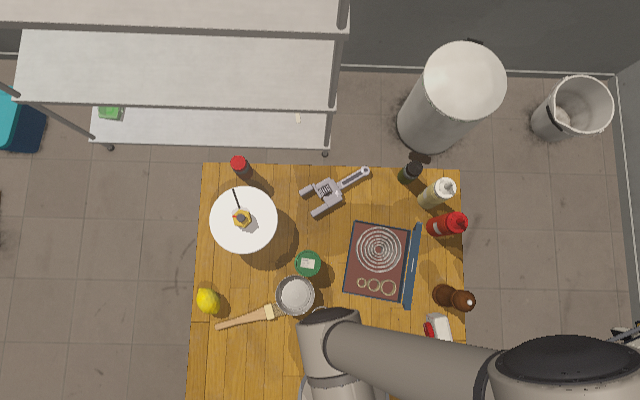

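View pics/wrist0.png

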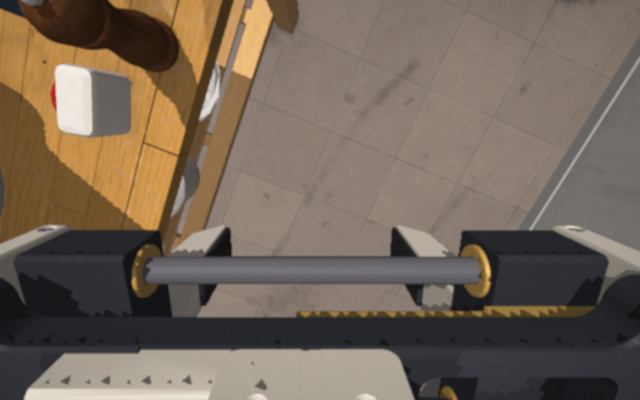

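The top view shows the press at (243,219), the wrench running from its ring end at (364,172) to its jaws at (303,190)/(315,210), the red jar at (239,163), and the black jar and pale bottle at (411,172) and (440,190). Next I measure these.

```bash
cat > h.py <<'E'
import numpy as np, cv2
from plant import status, viewer
from scipy.spatial.transform import Rotation as Rn
def cam(name,obs=None):
    p=viewer.camera_params(name); f=200/np.tan(np.radians(p['fov_y']/2))
    K=np.array([[f,0,p['cx']],[0,f,p['cy']],[0,0,1]])
    if name=='wrist':
        o=obs or status.get_obs(); T=np.eye(4); T[:3,:3]=Rn.from_euler('xyz',o['tcp_rot']).as_matrix(); T[:3,3]=o['tool_pos']
        M=T@np.array(p['T_tool_cam']); R=M[:3,:3].T; t=-R@M[:3,3]
    else:
        R=cv2.Rodrigues(p['rvec'])[0]; t=np.array(p['tvec'])
    return K,R,t
def ray(c,uv,z):
    K,R,t=c; d=R.T@np.linalg.inv(K)@np.array([uv[0],uv[1],1.]); o=-R.T@t
    return o+d*(z-o[2])/d[2]
def proj(c,P):
    K,R,t=c; q=K@(R@np.array(P,float)+t); return q[:2]/q[2]
def crop(im,x0,y0,x1,y1,s,fn):
    cv2.imwrite(fn,cv2.resize(im[y0:y1,x0:x1,::-1],None,fx=s,fy=s,interpolation=cv2.INTER_CUBIC))
E
python3 - <<'E'
from h import *
im=cv2.imread('pics/top0.png')[:,:,::-1]
crop(im,290,150,390,230,8,'pics/topw.png')
crop(im,200,150,290,260,5,'pics/topp.png')
c=cam('top')
for n,uv,z in [('plate',(243.5,220),88),('ring',(364,171),18),('redjar',(238.5,160),107),('blk',(414,168),107),('btl',(447,185),202),('tub',(307,264),67)]:
    print(n,ray(c,uv,z).round(1))
E
```

```text
plate [439.9 260.   88. ]
ring [589.9 -47.8  18. ]
redjar [586.9 276.9 107. ]
blk [ 579.2 -160.7  107. ]
btl [ 517.9 -207.3  202. ]
tub [336.  100.4  67. ]
```

View pics/topw.png

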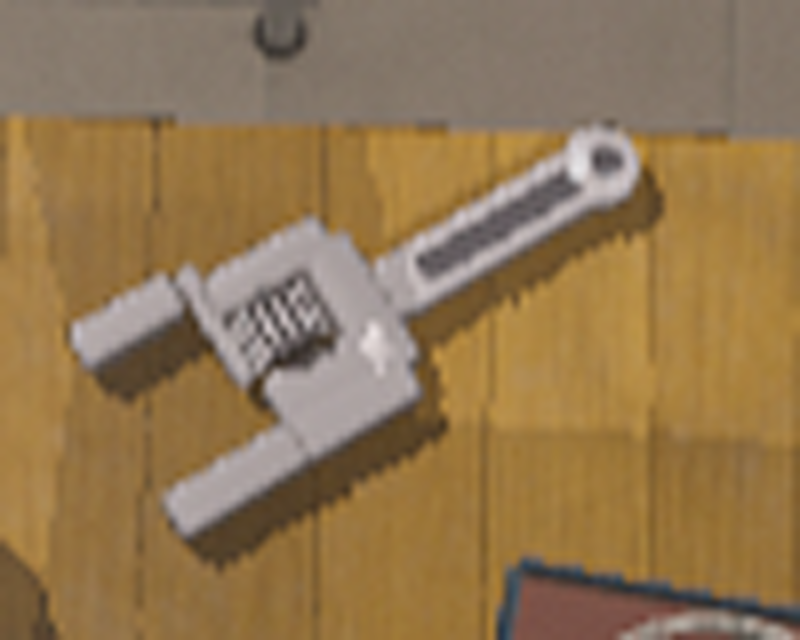

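View pics/topp.png

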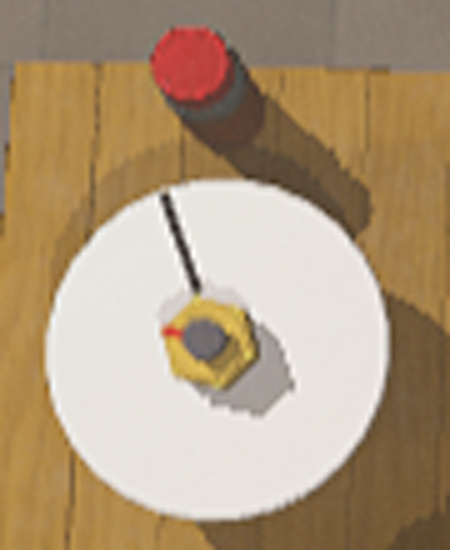

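Run:
```python
from h import *
c=cam('top')
f=lambda u,v,z: ray(c,(290+(u+.5)/8-.5,150+(v+.5)/8-.5),z)
for n,u,v,z in [('hole',607,158,18),('slotfar',578,182,18),('slotnear',425,267,18),('fixtip_out',185,538,20),('fixtip_in',165,495,20),('headcorner fixed',418,393,20),('headcorner other',315,220,20),('wormc',290,310,30),('mjtip',75,335,20)]:
    print(n,f(u,v,z).round(1))
a=f(578,182,18);b=f(425,267,18);print(np.degrees(np.arctan2(*(b-a)[1::-1])))
g=lambda u,v,z: ray(c,(200+(u+.5)/5-.5,150+(v+.5)/5-.5),z)
p0=g(198,290,88);p1=g(165,195,88);print('line',p0,p1,np.degrees(np.arctan2(*(p1-p0)[1::-1])))
r=g(207,341,126); s=g(163,330,114);print('rod',r,'stripe',s,np.degrees(np.arctan2(*(s-r)[1::-1])))
im=cv2.imread('pics/top0.png')[:,:,::-1]
m=(im.min(2)>190).astype(np.uint8); m[:, :200]=0; m[:150]=0;m[270:]=0;m[:,290:]=0
cs,_=cv2.findContours(m,0,2);k=max(cs,key=cv2.contourArea);e=cv2.fitEllipse(k);print(e,ray(c,e[0],88))
```

```text
hole [594.7 -51.7  18. ]
slotfar [586.  -41.8  18. ]
slotnear [554.9  10.2  18. ]
fixtip_out [460.   89.3  20. ]
fixtip_in [474.3  96.4  20. ]
headcorner fixed [511.1  12.1  20. ]
headcorner other [569.7  48.   20. ]
wormc [536.4  56.2  30. ]
mjtip [527.8 128.1  20. ]
120.90270982260117
line [470.48478834 272.2619913   88.        ] [517.96595551 291.37578052  88.        ] 21.927505367970095
rod [441.10526503 259.09528429 126.        ] stripe [447.15978217 282.724724   114.        ] 75.62841993315921
((242.1348876953125, 219.76568603515625), (61.40993881225586, 67.53340148925781), 63.643165588378906) [440.37218834 263.34474414  88.        ]
```

Request:
play_rows:
  commands:
    - {"offset":[0.04,-0.023,-0.006],"twist":0}
    - {"offset":[0.04,-0.023,-0.006],"twist":0}
    - {"offset":[0.04,-0.023,-0.006],"twist":0}
    - {"offset":[0.04,-0.023,0],"twist":0}
    - {"offset":[0.04,-0.023,0],"twist":0}

```text
time: 0.65
tool_pos: [339.1, -304.4, 422.8]
tcp_rot: [3.141, -0.0, 0.381]
contact_force: [0.5, 0.1, 0.4]
grip_width: 92.3
```

Request:
play_rows:
  commands:
    - {"offset":[0.04,-0.023,0],"twist":0}
    - {"offset":[0.04,-0.023,0],"twist":0}
    - {"offset":[0.04,-0.023,0],"twist":0}
    - {"offset":[0.04,-0.023,0],"twist":0}
    - {"offset":[0.04,-0.023,0],"twist":0}

```text
time: 1.15
tool_pos: [482.0, -122.9, 422.6]
tcp_rot: [3.142, 0.0, 0.382]
contact_force: [0.8, -1.0, 0.3]
grip_width: 91.5
```

Request:
play_rows:
  commands:
    - {"offset":[0.04,-0.023,0],"twist":0}
    - {"offset":[0.04,-0.023,0],"twist":0}
    - {"offset":[0.04,-0.023,0],"twist":-8.5}
    - {"offset":[0,0,0],"twist":-8.5}
    - {"offset":[0,0,0],"twist":-8.5}

```text
time: 1.65
tool_pos: [567.4, -14.4, 421.8]
tcp_rot: [-3.14, 0.001, 0.836]
contact_force: [-0.6, -0.8, 0.2]
grip_width: 91.4
```

Request:
play_rows:
  commands:
    - {"offset":[0,0,0],"twist":-8.5}
    - {"offset":[0,0,0],"twist":-8.5}
    - {"offset":[0,0,0],"twist":-8.5}
    - {"offset":[0,0,0],"twist":-8.5}
    - {"offset":[0,0,0],"twist":-8.5}

```text
time: 2.15
tool_pos: [566.7, -15.9, 422.3]
tcp_rot: [-3.141, -0.0, 1.575]
contact_force: [0.3, -0.1, -0.9]
grip_width: 92.1
```

Request:
play_rows:
  commands:
    - {"offset":[0,0,0],"twist":-8.5}
    - {"offset":[0,0,0],"twist":-8.5}
    - {"offset":[0,0,0],"twist":-8.5}
    - {"offset":[0,0,0],"twist":-5}
    - {"offset":[0,0,0],"twist":0}

```text
time: 2.65
tool_pos: [566.8, -16.0, 422.4]
tcp_rot: [-3.141, -0.0, 2.102]
contact_force: [0.2, -0.4, 0.2]
grip_width: 92.0
```

Run:
```python
from h import *
o=status.get_obs();print(o['time'],o['tool_pos'],o['tcp_rot'],o['joint_positions'])
im=viewer.capture('wrist'); cv2.imwrite('pics/w1.png',im[:,:,::-1])
```

```text
2.65 [566.75393774 -15.96386514 422.36465946] [-3.14100332e+00 -3.61600037e-04  2.10162937e+00] [-1.63295515e-01  4.07366758e-01  1.37514714e+00 -1.01324579e-04
  1.35976304e+00 -6.94107411e-01]
```

View pics/w1.png

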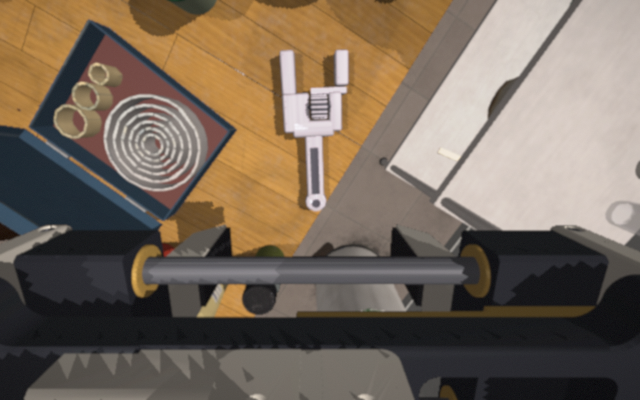

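The wrist view shows the whole wrench: hole at (316,203), fixed jaw tip at (288,52), moving jaw tip at (341,52), worm at (319,107). I'll zoom in on it.

Run:
```python
import cv2
im=cv2.imread('pics/w1.png')[:,:,::-1]
from h import crop
crop(im,265,40,365,140,6,'pics/w1a.png')
crop(im,290,130,345,220,6,'pics/w1b.png')
```

```text
(no output)
```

View pics/w1a.png

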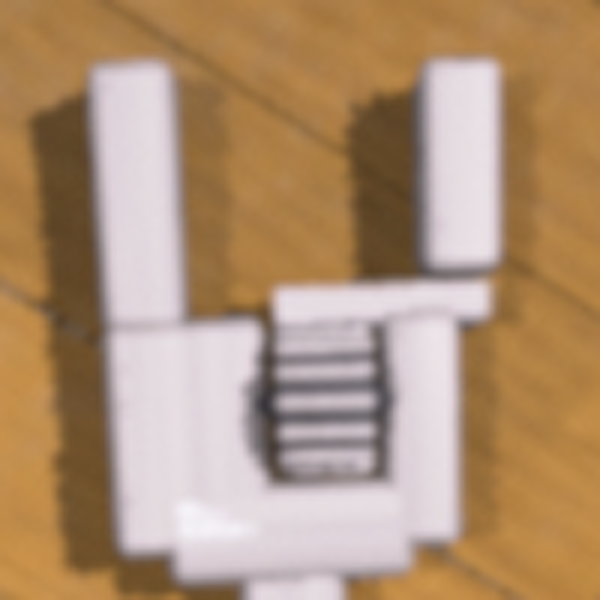

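View pics/w1b.png

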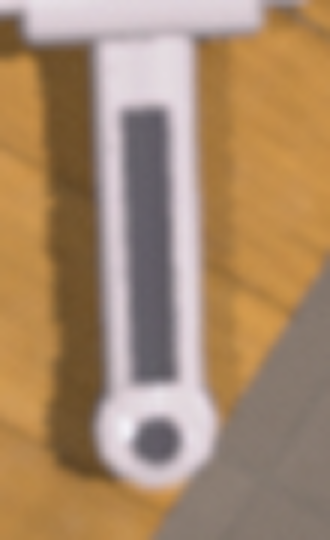

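Run:
```python
from h import *
o=dict(tool_pos=np.array([566.754,-15.964,422.365]),tcp_rot=np.array([-3.141003,-.00036,2.10163]))
c=cam('wrist',o)
A=lambda u,v,z=20: ray(c,(265+(u+.5)/6-.5,40+(v+.5)/6-.5),z)
B=lambda u,v,z=18: ray(c,(290+(u+.5)/6-.5,130+(v+.5)/6-.5),z)
P={'fixtipL':A(90,65),'fixtipR':A(173,62),'fixbaseL':A(105,325),'fixbaseR':A(187,318),'mtipL':A(430,60),'mtipR':A(499,60),'mbaseL':A(430,265),'mbaseR':A(498,265),'hole':B(157,441),'s1':B(145,108),'s2':B(155,380),'hL1':B(97,50),'hR1':B(192,50),'hL2':B(112,380),'hR2':B(205,380),'worm':A(325,400,30),'headL':A(122,555),'headR':A(463,543)}
d=(P['s1']-P['s2'])[:2]; d2=(P['fixtipL']-P['fixbaseL'])[:2]; d3=((P['hL1']+P['hR1'])-(P['hL2']+P['hR2']))[:2]; d4=(P['mtipR']-P['mbaseR'])[:2]
ang=[np.degrees(np.arctan2(q[1],q[0])) for q in (d,d2,d3,d4)];print(ang)
yaw=np.radians(np.mean(ang[:3]));ex=np.array([np.cos(yaw),np.sin(yaw)]);ey=np.array([-ex[1],ex[0]])
h=(P['s1']+P['s2'])[:2]/2
for k,v in P.items(): print(k,v[:2].round(1),'wr', round((v[:2]-P['hole'][:2])@ex,1),round((v[:2]-h)@ey,1))
```

```text
[np.float64(122.71600578269393), np.float64(122.46281772190626), np.float64(123.05870761806412), np.float64(122.02869868662943)]
fixtipL [464.1  88.3] wr 189.3 35.8
fixtipR [477.8  97. ] wr 189.2 19.6
fixbaseL [490.   47.6] wr 141.1 36.1
fixbaseR [503.7  57.2] wr 141.8 19.4
mtipL [521.  122.7] wr 187.5 -30.7
mtipR [532.6 129.6] wr 187.0 -44.1
mbaseL [540.8  90.7] wr 149.9 -30.0
mbaseR [552.6  97.6] wr 149.3 -43.7
hole [596.6 -51.6] wr 0.0 0.1
s1 [556.4  10.9] wr 74.3 -0.0
s2 [588.9 -39.7] wr 14.2 0.0
hL1 [541.5  16.3] wr 86.9 9.7
hR1 [558.8  26.5] wr 86.1 -10.4
hL2 [580.7 -44.5] wr 14.6 9.6
hR2 [598.5 -34. ] wr 13.7 -11.1
worm [535.8  57.3] wr 124.5 -7.8
headL [515.2   9.4] wr 95.4 35.5
headR [575.5  47.7] wr 94.9 -35.9
```

Request:
play_rows:
  commands:
    - {"offset":[0,0,0],"twist":-2.3}
    - {"offset":[0.0345,0.007,0.02],"twist":0}
    - {"offset":[0.0345,0.007,0.02],"twist":0}
    - {"offset":[0,0,0.045],"twist":0}
    - {"offset":[0,0,0.045],"twist":0}
  jaw: 255

```text
time: 3.2
tool_pos: [541.0, 50.7, 292.4]
tcp_rot: [3.139, 0.002, 2.14]
contact_force: [0.3, -0.5, -0.2]
grip_width: 56.8
```

Request:
play_rows:
  commands:
    - {"offset":[0,0,0.045],"twist":0}
    - {"offset":[0,0,0.017],"twist":0}
    - {"offset":[0,0,0],"twist":0}
    - {"offset":[0,0,0],"twist":0}

```text
time: 3.6
tool_pos: [541.7, 49.6, 231.2]
tcp_rot: [3.141, 0.0, 2.14]
contact_force: [-0.8, 0.5, -0.4]
grip_width: 24.1
```

Run:
```python
from h import *
o=status.get_obs();print(o['time'],o['tool_pos'],o['tcp_rot'],o['grip_width'],o['contact_force'])
ex=np.array([-.540,.8415]);ey=np.array([-.8415,-.540]);d=o['tool_pos'][:2]-[549.3,22];print(d@ex,d@ey)
im=viewer.capture('wrist'); cv2.imwrite('pics/w2.png',im[:,:,::-1])
```

```text
3.6 [541.71644588  49.61012922 231.18294849] [3.14125944e+00 3.15934463e-04 2.13964145e+00] 24.13028235656844 [-0.75380215  0.50483763 -0.3508737 ]
27.329042963389604 -8.527908986992854
```

View pics/w2.png

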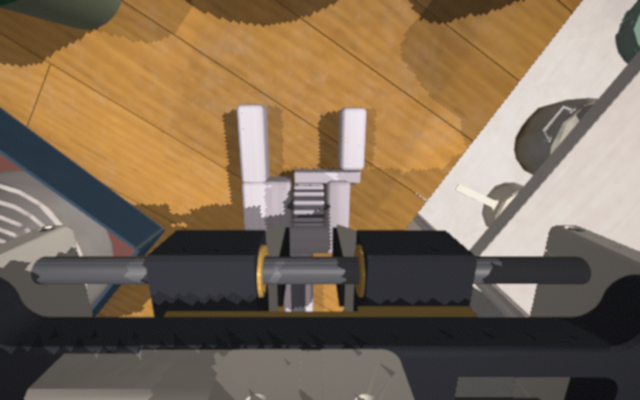

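The jaws are visible: the inner edge of the fixed jaw is at about (267,110) and of the moving jaw at about (342,110). The worm is at (309,200), between the closing fingers. I finish closing and go down.

Request:
play_rows:
  commands:
    - {"offset":[0,0,0.008],"twist":0}
    - {"offset":[0,0,0.006],"twist":0}
    - {"offset":[0,0,0],"twist":0}
    - {"offset":[0,0,0],"twist":0}

```text
time: 4.05
tool_pos: [541.3, 49.6, 216.8]
tcp_rot: [-3.142, 0.0, 2.141]
contact_force: [0.2, 0.4, 0.5]
grip_width: 0.3
```

Request:
play_rows:
  commands:
    - {"offset":[0,0,0.004],"twist":0}
    - {"offset":[0,0,0.002],"twist":0}
    - {"offset":[0,0,0],"twist":0}

```text
time: 4.35
tool_pos: [541.2, 49.6, 210.4]
tcp_rot: [-3.141, -0.0, 2.141]
contact_force: [-0.0, 0.3, -0.5]
grip_width: 0.6
```

Request:
play_rows:
  commands:
    - {"offset":[0,0,0.001],"twist":0}
    - {"offset":[0,0,0],"twist":0}

```text
time: 4.55
tool_pos: [541.4, 49.6, 209.8]
tcp_rot: [3.142, 0.0, 2.141]
contact_force: [-0.1, 0.0, 1.6]
grip_width: 0.5
```

Request:
play_rows:
  commands:
    - {"offset":[0,0,0.0005],"twist":0}
    - {"offset":[0,0,0],"twist":0}

```text
time: 4.75
tool_pos: [541.4, 49.6, 209.4]
tcp_rot: [3.141, 0.0, 2.141]
contact_force: [0.4, -0.5, 2.6]
grip_width: 0.6
```

Request:
play_rows:
  commands:
    - {"offset":[0,0,0.001],"twist":0}
    - {"offset":[0,0,0],"twist":0}

```text
time: 4.95
tool_pos: [541.7, 49.4, 208.6]
tcp_rot: [3.141, 0.001, 2.141]
contact_force: [0.8, -3.5, 4.2]
grip_width: 0.5
```

Request:
play_rows:
  commands:
    - {"offset":[0,0,0.001],"twist":0}
    - {"offset":[0,0,0],"twist":0}

```text
time: 5.15
tool_pos: [541.7, 49.4, 208.3]
tcp_rot: [3.14, 0.002, 2.141]
contact_force: [-1.8, -2.7, 11.1]
grip_width: 0.3
```

Request:
play_rows:
  commands:
    - {"offset":[0.001,0,0],"twist":0}
    - {"offset":[0.002,0,0],"twist":0}
    - {"offset":[0.002,0,0],"twist":0}
    - {"offset":[0.002,0,0],"twist":0}

```text
time: 5.55
tool_pos: [538.6, 54.4, 209.1]
tcp_rot: [3.139, 0.004, 2.141]
contact_force: [-1.3, -8.9, 16.9]
grip_width: 0.7
```

Request:
play_rows:
  commands:
    - {"offset":[0.002,0,0],"twist":0}
    - {"offset":[0.002,0,0],"twist":0}
    - {"offset":[0.002,0,0],"twist":0}
    - {"offset":[0.002,0,0],"twist":0}

```text
time: 5.95
tool_pos: [534.2, 61.5, 209.2]
tcp_rot: [3.139, 0.004, 2.141]
contact_force: [-1.9, -5.3, 16.4]
grip_width: 0.1
```

Run:
```python
from h import *
o=status.get_obs();print(o['time'],o['tool_pos'],o['tcp_rot'],o['grip_width'],o['contact_force'])
im=viewer.capture('wrist'); crop(im,200,80,400,240,4,'pics/w3.png')
```

```text
5.95 [534.18529822  61.46366273 209.20857187] [3.13867024 0.00393042 2.1412893 ] 0.07878142155946191 [-1.87330205 -5.32144381 16.42392421]
```

View pics/w3.png

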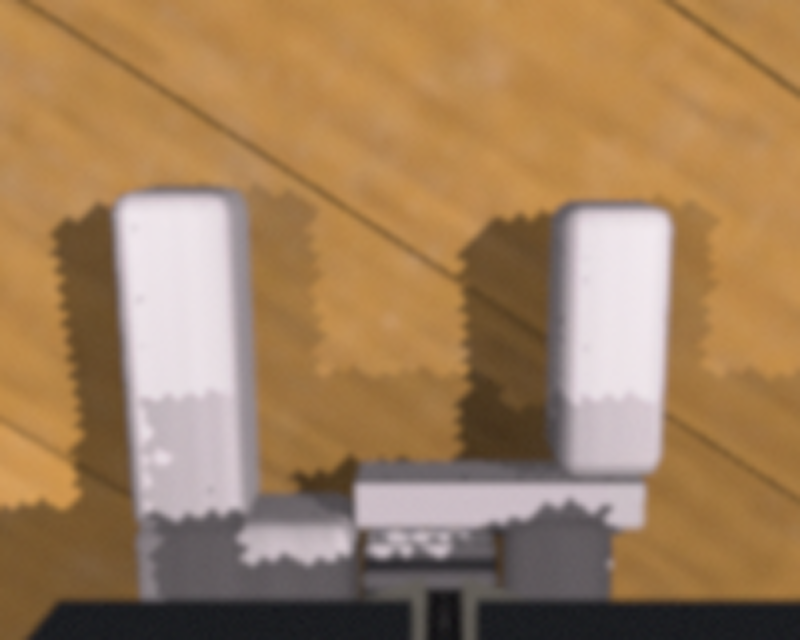

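Request:
play_rows:
  commands:
    - {"offset":[0.002,0,0],"twist":0}
    - {"offset":[0.0015,0,0],"twist":0}
    - {"offset":[0,0,-0.008],"twist":0}
    - {"offset":[-0.019,0,-0.004],"twist":0}

```text
time: 6.4
tool_pos: [540.8, 50.2, 219.4]
tcp_rot: [-3.14, -0.002, 2.143]
contact_force: [-1.0, -0.3, -0.5]
grip_width: 0.4
```

Request:
play_rows:
  commands:
    - {"offset":[0,0,0.009],"twist":0}
    - {"offset":[0,0,0.002],"twist":0}
    - {"offset":[0,0,0],"twist":0}

```text
time: 6.7
tool_pos: [542.4, 48.4, 208.2]
tcp_rot: [3.14, 0.002, 2.141]
contact_force: [2.9, -4.4, 5.5]
grip_width: 0.0
```

Request:
play_rows:
  commands:
    - {"offset":[0.001,0,0.001],"twist":0}
    - {"offset":[0.002,0,0],"twist":0}
    - {"offset":[0.002,0,0],"twist":0}
    - {"offset":[0.002,0,0],"twist":0}
    - {"offset":[0.002,0,0],"twist":0}

```text
time: 7.2
tool_pos: [537.9, 55.6, 209.0]
tcp_rot: [3.139, 0.004, 2.141]
contact_force: [-1.6, -6.7, 20.1]
grip_width: 0.1
```

Request:
play_rows:
  commands:
    - {"offset":[0.002,0,0],"twist":0}
    - {"offset":[0.002,0,0],"twist":0}
    - {"offset":[0.002,0,0],"twist":0}
    - {"offset":[0.002,0,0],"twist":0}
    - {"offset":[0.001,0,0],"twist":0}

```text
time: 7.7
tool_pos: [532.9, 63.7, 209.1]
tcp_rot: [3.139, 0.004, 2.141]
contact_force: [-1.7, -5.2, 20.1]
grip_width: 0.1
```

Run:
```python
from h import *
o=status.get_obs();print(o['time'],o['tool_pos'],o['tcp_rot'],o['grip_width'],o['contact_force'])
im=viewer.capture('wrist'); crop(im,200,80,400,240,4,'pics/w4.png')
```

```text
7.7 [532.8867598   63.72370324 209.10154763] [3.13850318 0.00373466 2.14120952] 0.13539860124536107 [-1.70842399 -5.23074007 20.14171974]
```

View pics/w4.png

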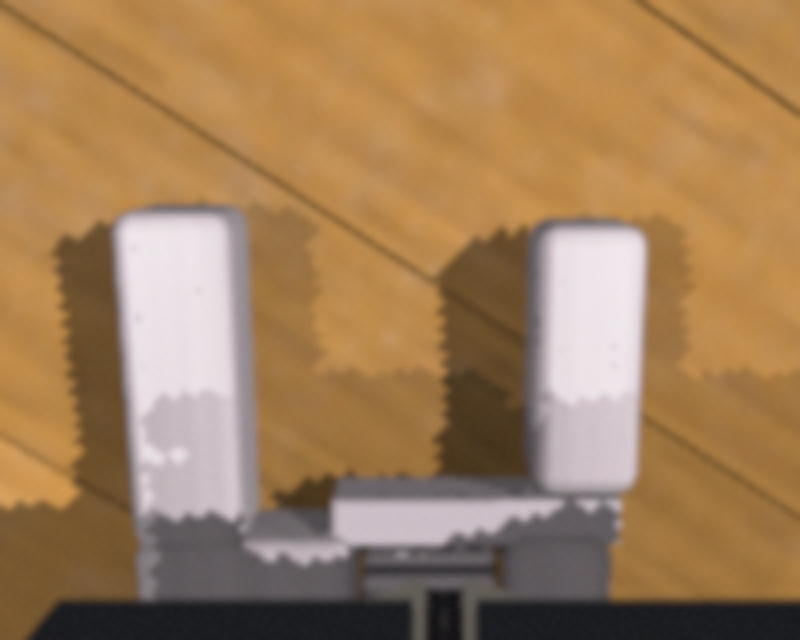

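Run:
```python
from h import *
ex=np.array([-.540,.8415]);ey=np.array([-.8415,-.540])
for pos,rot,pts in [((534.185,61.464,209.209),(3.13867,.00393,2.14129),[(122,300),(664,300),(238,250),(247,250),(558,250),(549,250)]),
                 ((532.887,63.724,209.102),(3.1385,.00373,2.14121),[(122,300),(643,300),(238,250),(247,250),(536,250),(528,250)])]:
    c=cam('wrist',dict(tool_pos=np.array(pos),tcp_rot=np.array(rot)))
    for z in (20,18):
        print(z,[round(float((ray(c,(200+(u+.5)/4-.5,80+(v+.5)/4-.5),z)[:2]-[549.3,22])@ey),2) for u,v in pts])
```

```text
20 [35.47, -40.93, 18.82, 17.57, -25.78, -24.53]
18 [36.01, -41.31, 19.16, 17.89, -25.98, -24.71]
20 [35.28, -38.11, 18.64, 17.39, -22.87, -21.76]
18 [35.82, -38.45, 18.97, 17.71, -23.03, -21.9]
```

Request:
play_rows:
  commands:
    - {"offset":[0,0,-0.03],"twist":0}
    - {"offset":[-0.03,0,-0.05],"twist":0}
    - {"offset":[-0.04,0,-0.02],"twist":0}
    - {"offset":[0,0,0],"twist":0}
    - {"offset":[0,0,0],"twist":0}
  jaw: 0

```text
time: 8.25
tool_pos: [567.1, 8.6, 299.1]
tcp_rot: [-3.14, -0.001, 2.139]
contact_force: [0.2, 0.1, -0.4]
grip_width: 35.7
```

Run:
```python
from h import *
o=status.get_obs();print(o['time'],o['tool_pos'],o['tcp_rot'],o['grip_width'],o['contact_force'])
np.save('o5.npy',np.r_[o['tool_pos'],o['tcp_rot']])
im=viewer.capture('wrist'); cv2.imwrite('pics/w5full.png',im[:,:,::-1]);crop(im,240,20,400,170,5,'pics/w5.png')
```

```text
8.25 [567.09709946   8.59663331 299.05074948] [-3.14037390e+00 -1.43728542e-03  2.13940989e+00] 35.689797931903854 [ 0.15181151  0.11814979 -0.3761545 ]
```

View pics/w5.png

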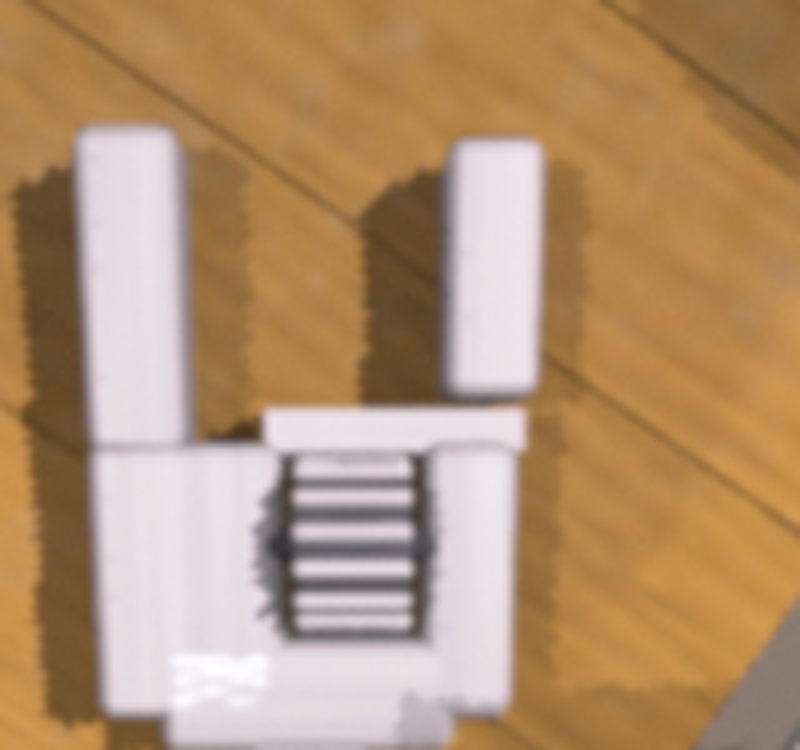

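View pics/w5full.png

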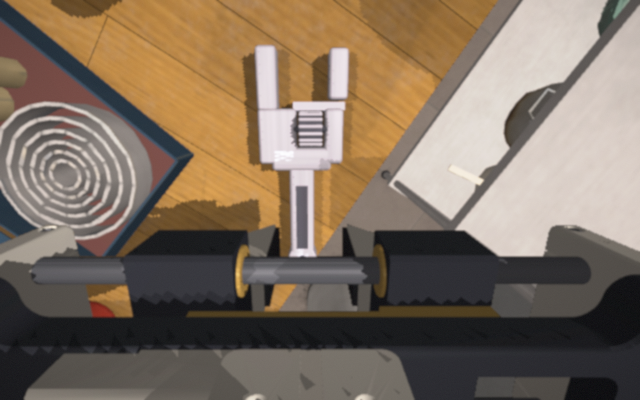

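Run:
```python
from h import *
v=np.load('o5.npy');c=cam('wrist',dict(tool_pos=v[:3],tcp_rot=v[3:]))
A=lambda u,w,z=20: ray(c,(240+(u+.5)/5-.5,20+(w+.5)/5-.5),z)
F=lambda u,w,z=18: ray(c,(u,w),z)
def ang(a,b): d=a-b; return np.degrees(np.arctan2(d[1],d[0]))
print(ang(A(78,160),A(95,430)),ang(A(180,160),A(190,430)),ang(A(543,170),A(538,370)),ang(A(98,470),A(105,700)),'handle',ang(F(301.5,185),F(302.5,245)))
yaw=np.radians(122.7);ex=np.array([np.cos(yaw),np.sin(yaw)]);ey=np.array([-ex[1],ex[0]])
for n,u,w in [('fo',83,250),('fi',181,250),('fi2',187,250),('mi',452,250),('mi2',446,250),('mo',541,250),('ftip',128,126),('mtip',498,140),('mbase',498,393),('worm L',285,550),('worm R',420,550)]:
    for z in (20,18):
        d=A(u,w,32 if 'worm' in n else z)[:2]-[549.3,22];print(n,z,(d@ex).round(1),(d@ey).round(2))
```

```text
123.71752337145067 123.13411761970771 122.95280477989216 121.7886645679444 handle 123.06547734923244
fo 20 83.8 35.51
fo 18 84.1 35.85
fi 20 83.8 19.7
fi 18 84.0 19.92
fi2 20 83.8 18.73
fi2 18 84.0 18.94
mi 20 83.7 -24.03
mi 18 84.0 -24.15
mi2 20 83.7 -23.06
mi2 18 84.0 -23.17
mo 20 83.7 -38.39
mo 18 83.9 -38.62
ftip 20 102.0 27.48
ftip 18 102.4 27.76
mtip 20 99.9 -31.07
mtip 18 100.3 -31.24
mbase 20 61.7 -31.97
mbase 18 61.8 -32.15
worm L 20 37.0 3.02
worm L 18 37.0 3.02
worm R 20 37.0 -18.82
worm R 18 37.0 -18.82
```

Request:
play_rows:
  commands:
    - {"offset":[0,0,0],"twist":0}
    - {"offset":[0,0,0.03],"twist":0}
    - {"offset":[0,0,0],"twist":0}
    - {"offset":[0,0,0],"twist":0}

```text
time: 8.7
tool_pos: [566.9, 9.7, 269.3]
tcp_rot: [-3.139, -0.002, 2.142]
contact_force: [0.6, -0.3, 0.1]
grip_width: 71.8
```

Request:
play_rows:
  commands:
    - {"offset":[-0.007,-0.008,0],"twist":0}
    - {"offset":[0,0,0.035],"twist":0}
    - {"offset":[0,0,0.03],"twist":0}
    - {"offset":[0,0,0.015],"twist":0}
    - {"offset":[0,0,0],"twist":0}

```text
time: 9.2
tool_pos: [563.8, -1.7, 188.8]
tcp_rot: [-3.139, -0.002, 2.141]
contact_force: [-0.1, 0.6, 0.7]
grip_width: 91.4
```

Run:
```python
from h import *
o=status.get_obs();print(o['time'],o['tool_pos'],o['tcp_rot'],o['grip_width'],o['contact_force'])
im=viewer.capture('wrist'); cv2.imwrite('pics/w6.png',im[:,:,::-1])
```

```text
9.2 [563.75652792  -1.65964334 188.84668809] [-3.13901895e+00 -1.91079301e-03  2.14085102e+00] 91.42597373435488 [-0.12659887  0.64971905  0.67738256]
```

View pics/w6.png

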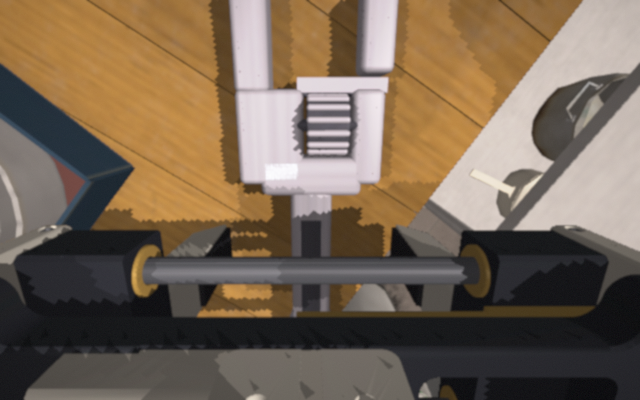

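The handle at u≈311 sits centred between the fingers (215 and 410). I go down and close.

Request:
play_rows:
  commands:
    - {"offset":[0,0,0.006],"twist":0}
    - {"offset":[0,0,0],"twist":0}

```text
time: 9.45
tool_pos: [564.6, -1.3, 184.8]
tcp_rot: [3.141, 0.001, 2.141]
contact_force: [-0.3, 0.5, 0.2]
grip_width: 91.3
```

Request:
play_rows:
  commands:
    - {"offset":[0,0,0],"twist":0}
    - {"offset":[0,0,0],"twist":0}
    - {"offset":[0,0,0],"twist":0}
    - {"offset":[0,0,0],"twist":0}
    - {"offset":[0,0,0],"twist":0}
  jaw: 255

```text
time: 9.95
tool_pos: [564.4, -1.1, 184.2]
tcp_rot: [3.142, 0.0, 2.141]
contact_force: [-0.5, 0.1, -0.0]
grip_width: 56.6
```

Request:
play_rows:
  commands:
    - {"offset":[0,0,0],"twist":0}
    - {"offset":[0,0,0],"twist":0}
    - {"offset":[0,0,0],"twist":0}
    - {"offset":[0,0,0],"twist":0}
    - {"offset":[0,0,0],"twist":0}

```text
time: 10.45
tool_pos: [564.3, -1.2, 184.0]
tcp_rot: [-3.141, 0.0, 2.141]
contact_force: [-0.4, -0.9, -0.2]
grip_width: 21.6
```

Request:
play_rows:
  commands:
    - {"offset":[0,0,0],"twist":0}
    - {"offset":[0,0,-0.01],"twist":0}
    - {"offset":[0,0,-0.02],"twist":0}
    - {"offset":[0,0,0],"twist":0}
    - {"offset":[0,0,0],"twist":0}

```text
time: 10.95
tool_pos: [564.4, -1.1, 214.3]
tcp_rot: [3.141, 0.001, 2.141]
contact_force: [-0.6, -0.2, -4.4]
grip_width: 21.4
```

Run:
```python
from h import *
o=status.get_obs();print(o['time'],o['tool_pos'],o['tcp_rot'],o['grip_width'],o['contact_force'],o['moment'])
im=viewer.capture('wrist'); cv2.imwrite('pics/w7.png',im[:,:,::-1])
im=viewer.capture('scene'); crop(im,230,130,400,270,4.5,'pics/s7.png')
```

```text
10.95 [564.40923935  -1.14024166 214.26369154] [3.14094667e+00 6.67618978e-04 2.14108538e+00] 21.40458102199251 [-0.59845844 -0.15878399 -4.43861866] [-0.15182591 -0.27158876 -0.06367629]
```

View pics/w7.png

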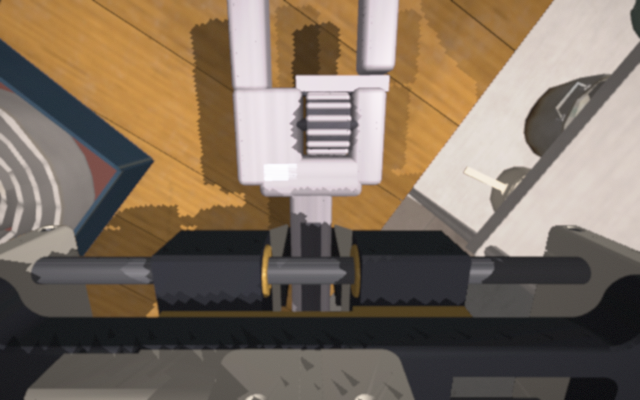

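View pics/s7.png

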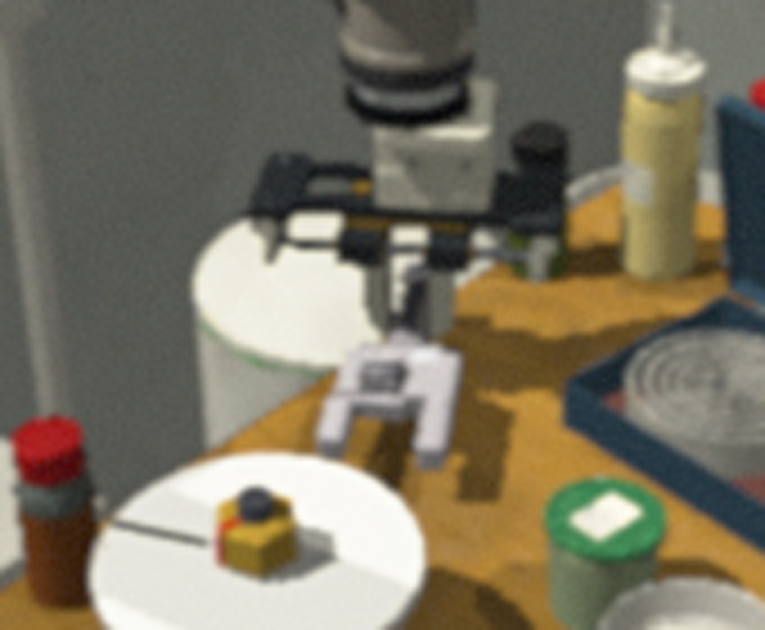

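Lifted cleanly, with no visible droop. Next I move over the press, where the nut should be visible through the jaw mouth.

Request:
play_rows:
  commands:
    - {"offset":[0,0,-0.015],"twist":0}
    - {"offset":[0.016,0.007,-0.022],"twist":0}
    - {"offset":[0.016,0.007,-0.022],"twist":0}
    - {"offset":[0.016,0.007,-0.022],"twist":0}
    - {"offset":[0.016,0.007,-0.022],"twist":0}

```text
time: 11.55
tool_pos: [553.0, 68.4, 316.9]
tcp_rot: [-3.14, -0.001, 2.141]
contact_force: [-0.1, -1.0, -4.4]
grip_width: 21.5
```

Request:
play_rows:
  commands:
    - {"offset":[0.016,0.007,-0.022],"twist":0}
    - {"offset":[0.016,0.007,-0.022],"twist":0}
    - {"offset":[0.016,0.007,-0.022],"twist":0}
    - {"offset":[0.016,0.007,-0.022],"twist":0}
    - {"offset":[0.016,0.007,-0.022],"twist":0}

```text
time: 12.05
tool_pos: [539.4, 154.8, 426.8]
tcp_rot: [-3.139, -0.001, 2.141]
contact_force: [-0.2, 0.1, -3.2]
grip_width: 21.7
```

Request:
play_rows:
  commands:
    - {"offset":[0.008,0.0035,0],"twist":-4}
    - {"offset":[0.004,0,0],"twist":-5}
    - {"offset":[0,0,0],"twist":-5}
    - {"offset":[0,0,0],"twist":0}
    - {"offset":[0,0,0],"twist":0}

```text
time: 12.55
tool_pos: [535.9, 165.9, 426.2]
tcp_rot: [-3.14, -0.001, 2.383]
contact_force: [-0.8, 0.2, -3.1]
grip_width: 21.5
```

Run:
```python
from h import *
o=status.get_obs();print(o['time'],o['tool_pos'],o['tcp_rot'],o['grip_width'],o['contact_force'],o['moment'])
np.save('o8.npy',np.r_[o['tool_pos'],o['tcp_rot']])
im=viewer.capture('wrist'); cv2.imwrite('pics/w8.png',im[:,:,::-1]); crop(im,240,0,380,140,5.5,'pics/w8c.png')
```

```text
12.55 [535.94815255 165.86850311 426.24955863] [-3.14037332e+00 -7.81044484e-04  2.38302987e+00] 21.513300251399055 [-0.77784938  0.21443987 -3.12353564] [-0.10851069 -0.31071287  0.02369328]
```

View pics/w8.png

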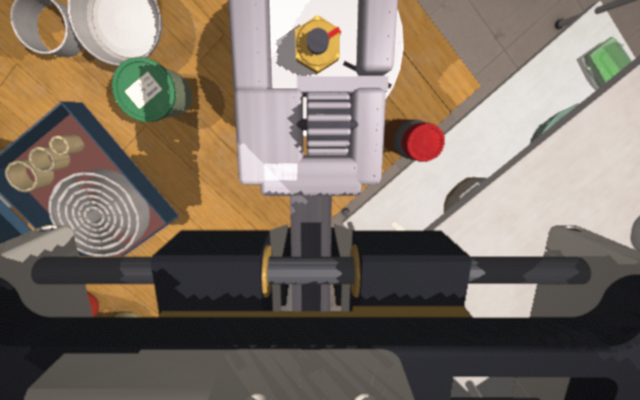

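View pics/w8c.png

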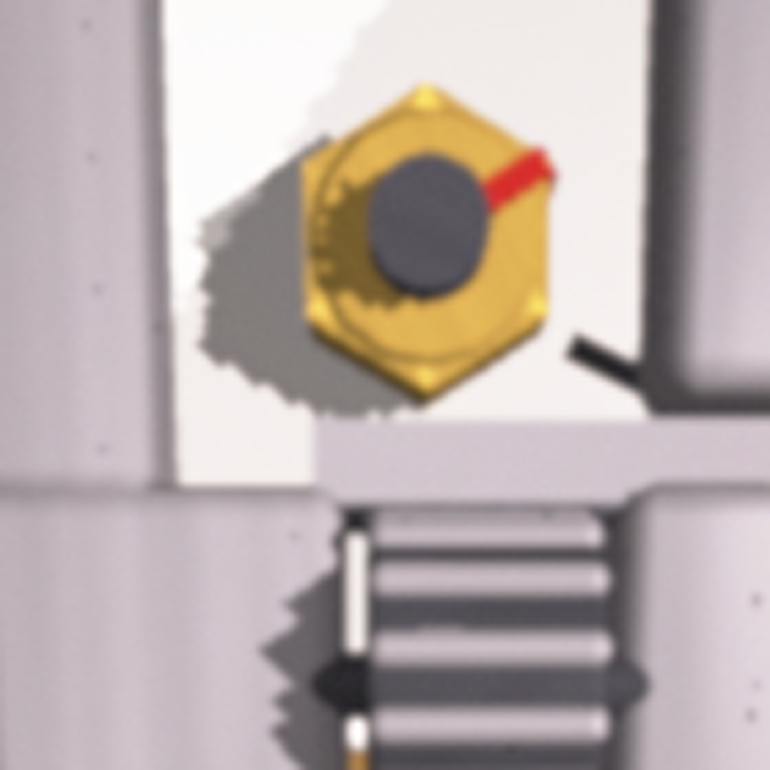

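Run:
```python
from h import *
v=np.load('o8.npy');c=cam('wrist',dict(tool_pos=v[:3],tcp_rot=v[3:]))
A=lambda u,w,z: ray(c,(240+(u+.5)/5.5-.5,(w+.5)/5.5-.5),z)
P=[A(*p,113) for p in [(426,86),(545,165),(545,312),(426,378),(308,312),(305,165)]]
C=np.mean(P,0);print('centre',C)
print([(np.linalg.norm((p-C)[:2]).round(1),np.degrees(np.arctan2(*(p-C)[1::-1])).round(1)) for p in P])
print('rod',A(428,225,126)); print('line',A(575,348,88))
R=Rn.from_euler('xyz',v[3:]).as_matrix()
tool=lambda p:(R.T@(p-v[:3])).round(2)
zt=v[2]-184.05+20
for n,u,w,dz in [('fi',163,30,0),('fi',177,470,0),('mi top',690,30,0),('mi top',690,350,0),('mi bot',650,30,-20),('mi bot',645,380,-20),('fi bot',163,30,-20),('head front',700,425,0),('mj end',700,385,0),('step',240,490,0)]:
    print(n,tool(A(u,w,zt+dz)))
F=lambda u,w,z: ray(c,(u,w),z)
print('fo',tool(F(231,10,zt)),tool(F(236.5,85,zt)),'mo',tool(F(396,10,zt)),'handle',tool(F(292,205,zt-2)),tool(F(331,205,zt-2)))
print(v)
```

```text
centre [444.70394192 260.18548046 113.        ]
[(np.float64(21.9), np.float64(136.8)), (np.float64(21.9), np.float64(75.7)), (np.float64(22.5), np.float64(17.2)), (np.float64(21.1), np.float64(-43.0)), (np.float64(22.2), np.float64(-103.6)), (np.float64(22.2), np.float64(-162.1))]
rod [445.43201626 259.60441383 126.        ]
line [472.68513763 271.32135186  88.        ]
fi [114.01 -17.26 164.16]
fi [ 82.13 -17.27 164.14]
mi top [114.01  23.33 164.11]
mi top [ 91.25  24.45 164.09]
mi bot [120.27  23.07 184.12]
mi bot [ 91.74  23.81 184.09]
fi bot [120.26 -19.71 184.17]
head front [ 85.59  25.54 164.09]
mj end [ 88.63  25.39 164.09]
step [ 80.58 -12.13 164.13]
fo [112.15 -33.58 164.18] [ 82.14 -33.22 164.15] mo [112.16  36.58 164.09] handle [ 24.79  -9.18 166.08] [ 24.8   10.7  166.06]
[ 5.35948153e+02  1.65868503e+02  4.26249559e+02 -3.14037332e+00
 -7.81044484e-04  2.38302987e+00]
```

Run:
```python
import cv2,numpy as np
a=[cv2.imread(f'pics/w{i}.png') for i in (6,7,8)]
crops=[cv2.resize(i[0:220,220:410],None,fx=2.1,fy=2.1,interpolation=cv2.INTER_CUBIC)[:, :] for i in (a[0],a[2])]
cv2.imwrite('pics/cmp.png',np.hstack(crops))
```

```text
(no output)
```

View pics/cmp.png

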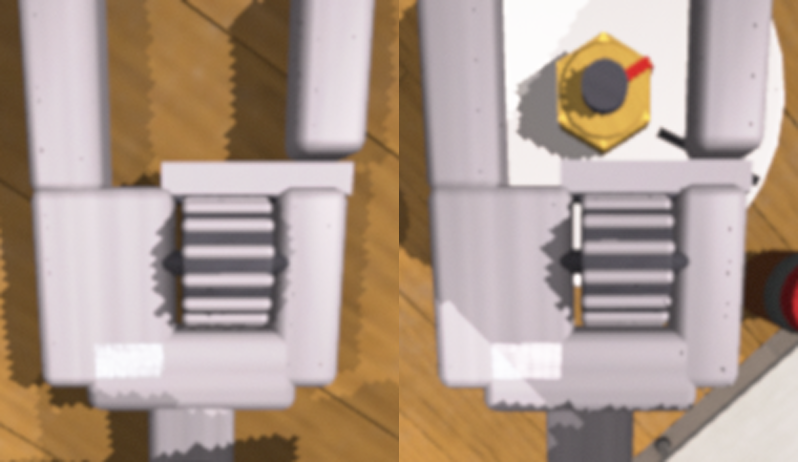

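Run:
```python
import cv2
from h import crop
im=cv2.imread('pics/w6.png')[:,:,::-1]
crop(im,215,0,415,100,4,'pics/w6c.png')
```

```text
(no output)
```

View pics/w6c.png

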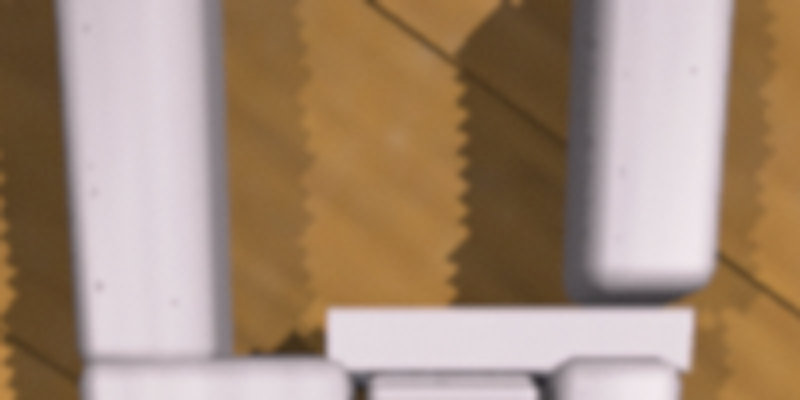

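Run:
```python
from h import *
c=cam('wrist',dict(tool_pos=np.array([563.757,-1.66,188.847]),tcp_rot=np.array([-3.13902,-.00191,2.14085])))
yaw=np.radians(122.7);ex=np.array([np.cos(yaw),np.sin(yaw)]);ey=np.array([-ex[1],ex[0]])
for n,u,w,z in [('fo',60,60,18),('fo',80,300,18),('fi top',210,60,19),('fi bot',225,60,0),('fi bot',232,300,0),('mi top',598,60,19),('mi top',590,240,19),('mi bot',573,60,0),('mi bot',567,240,0),('mo',732,60,18),('mo',720,230,18)]:
    d=ray(c,(215+(u+.5)/4-.5,(w+.5)/4-.5),z)[:2]-[549.3,22];print(n,(d@ex).round(1),(d@ey).round(2))
```

```text
fo 85.0 36.97
fo 60.0 36.43
fi top 84.7 20.04
fi bot 90.2 20.67
fi bot 62.2 20.75
mi top 84.7 -23.08
mi top 66.3 -23.03
mi bot 90.2 -22.96
mi bot 69.4 -23.05
mo 85.0 -38.22
mo 67.5 -38.18
```

My gap estimates disagree (42.2 to 43.3 mm), which is too close to the 43.5 limit. I'll set the wrench back down, roll it a bit tighter, and regrip lower and nearer the balance point, since it droops about 5°.

Request:
play_rows:
  commands:
    - {"offset":[0,0,0],"twist":7}
    - {"offset":[0,0,0],"twist":7}
    - {"offset":[-0.0155,-0.0065,0.02],"twist":0}
    - {"offset":[-0.0155,-0.0065,0.02],"twist":0}
    - {"offset":[-0.0155,-0.0065,0.02],"twist":0}

```text
time: 13.1
tool_pos: [544.6, 115.6, 366.2]
tcp_rot: [3.142, 0.0, 2.14]
contact_force: [0.7, -0.9, -3.8]
grip_width: 21.7
```

Request:
play_rows:
  commands:
    - {"offset":[-0.0155,-0.0065,0.022],"twist":0}
    - {"offset":[-0.0155,-0.0065,0.022],"twist":0}
    - {"offset":[-0.0155,-0.0065,0.022],"twist":0}
    - {"offset":[-0.0155,-0.0065,0.022],"twist":0}
    - {"offset":[-0.0155,-0.0065,0.022],"twist":0}

```text
time: 13.6
tool_pos: [559.2, 32.6, 256.1]
tcp_rot: [3.142, 0.0, 2.139]
contact_force: [0.5, 0.1, -3.5]
grip_width: 22.1
```

Request:
play_rows:
  commands:
    - {"offset":[-0.0155,-0.0065,0.022],"twist":0}
    - {"offset":[-0.0155,-0.0065,0.02],"twist":0}
    - {"offset":[0,0,0.008],"twist":0}
    - {"offset":[0,0,0],"twist":0}

```text
time: 14.0
tool_pos: [564.5, 0.1, 205.8]
tcp_rot: [-3.14, -0.002, 2.139]
contact_force: [0.5, -0.6, -4.1]
grip_width: 21.9
```

Now I lower it gently; the drooped jaws will touch first, which levels the wrench.

Request:
play_rows:
  commands:
    - {"offset":[0,0,0.006],"twist":0}
    - {"offset":[0,0,0.004],"twist":0}
    - {"offset":[0,0,0.003],"twist":0}
    - {"offset":[0,0,0],"twist":0}

```text
time: 14.4
tool_pos: [564.8, 0.8, 194.0]
tcp_rot: [-3.141, -0.0, 2.142]
contact_force: [-0.5, 0.2, -3.5]
grip_width: 21.4
```

Request:
play_rows:
  commands:
    - {"offset":[0,0,0.003],"twist":0}
    - {"offset":[0,0,0.003],"twist":0}
    - {"offset":[0,0,0.001],"twist":0}
    - {"offset":[0,0,0],"twist":0}

```text
time: 14.8
tool_pos: [565.2, 0.2, 187.4]
tcp_rot: [3.141, 0.001, 2.141]
contact_force: [1.0, -1.3, 0.5]
grip_width: 21.5
```

Request:
play_rows:
  commands:
    - {"offset":[0,0,0.002],"twist":0}
    - {"offset":[0,0,0.001],"twist":0}
    - {"offset":[0,0,0],"twist":0}

```text
time: 15.1
tool_pos: [565.1, 0.2, 184.2]
tcp_rot: [3.141, 0.001, 2.141]
contact_force: [1.1, -2.5, 0.8]
grip_width: 21.3
```

Request:
play_rows:
  commands:
    - {"offset":[0,0,0.001],"twist":0}
    - {"offset":[0,0,0],"twist":0}

```text
time: 15.3
tool_pos: [565.0, 0.2, 184.1]
tcp_rot: [3.141, 0.001, 2.141]
contact_force: [-0.2, -2.8, 7.7]
grip_width: 21.5
```

Request:
play_rows:
  commands:
    - {"offset":[0,0,0],"twist":0}
    - {"offset":[0,0,0],"twist":0}
    - {"offset":[0,0,0],"twist":0}
    - {"offset":[0,0,-0.04],"twist":0}
    - {"offset":[-0.01,0,-0.05],"twist":0}
  jaw: 0

```text
time: 15.8
tool_pos: [569.0, -7.1, 270.5]
tcp_rot: [-3.136, -0.005, 2.142]
contact_force: [1.9, 0.2, 0.4]
grip_width: 56.9
```

Request:
play_rows:
  commands:
    - {"offset":[-0.01,0,-0.02],"twist":0}
    - {"offset":[0,0,0],"twist":0}
  jaw: 255

```text
time: 16.0
tool_pos: [576.8, -17.1, 295.6]
tcp_rot: [3.136, 0.005, 2.14]
contact_force: [0.2, -0.1, 0.8]
grip_width: 49.5
```

Run:
```python
from h import *
o=status.get_obs();print(o['time'],o['tool_pos'],o['tcp_rot'],o['grip_width'],o['contact_force'],o['moment'])
np.save('o9.npy',np.r_[o['tool_pos'],o['tcp_rot']])
im=viewer.capture('wrist'); cv2.imwrite('pics/w9.png',im[:,:,::-1]); crop(im,240,30,400,180,5,'pics/w9c.png');crop(im,270,150,340,260,5,'pics/w9d.png')
```

```text
16.0 [576.82928575 -17.06406676 295.59594818] [3.13619528 0.00513736 2.14048429] 49.542602824741536 [ 0.22211386 -0.13861824  0.80792417] [-0.00973825 -0.14245664 -0.04669515]
```

View pics/w9c.png

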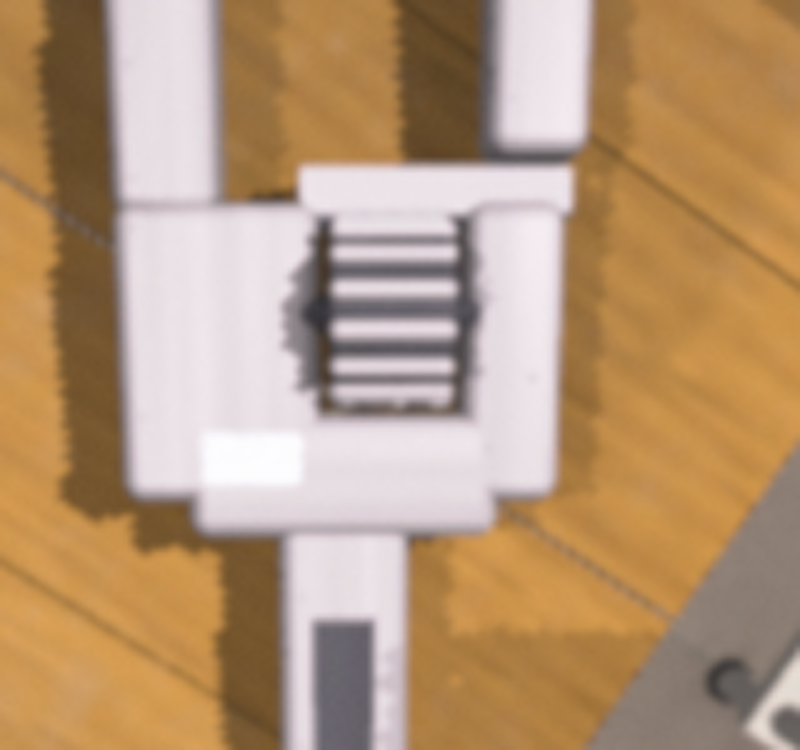

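View pics/w9d.png

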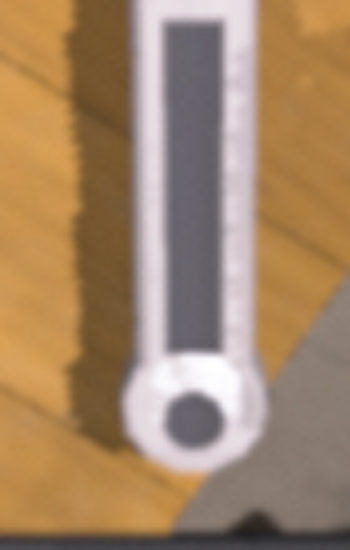

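Run:
```python
from h import *
v=np.load('o9.npy');c=cam('wrist',dict(tool_pos=v[:3],tcp_rot=v[3:]))
A=lambda u,w,z: ray(c,(240+(u+.5)/5-.5,30+(w+.5)/5-.5),z)[:2]
B=lambda u,w,z: ray(c,(270+(u+.5)/5-.5,150+(w+.5)/5-.5),z)[:2]
h=B(193,420,18);s1=B(193,22,18);s2=B(193,350,18)
yaw=np.arctan2(*(s1-h)[::-1]);print('hole',h,'yaw',np.degrees(yaw),np.degrees(np.arctan2(*(A(122,180,19)-A(108,10,19))[::-1])),np.degrees(np.arctan2(*(A(120,210,19)-A(130,490,19))[::-1])))
ex=np.array([np.cos(yaw),np.sin(yaw)]);ey=np.array([-ex[1],ex[0]]);O=h+87.5*ex;print('O',O)
for n,u,w,z in [('fo',113,100,18),('fi',215,100,19),('mi',497,100,19),('mibot',484,100,0),('mo',589,100,18),('step',165,207,20),('headback',170,497,20),('wormL',330,310,32),('wormR',458,310,32)]:
    d=A(u,w,z)-O;print(n,(d@ex).round(1),(d@ey).round(2))
```

```text
hole [597.83753897 -49.72473766] yaw 122.536926663313 -54.671982659847195 122.41082365591683
O [550.7762716   24.04169857]
fo 68.3 36.16
fi 68.2 20.05
mi 68.3 -24.15
mibot 71.9 -23.72
mo 68.6 -38.74
step 52.5 28.27
headback 7.5 28.89
wormL 36.3 1.98
wormR 36.3 -17.76
```

Request:
play_rows:
  commands:
    - {"offset":[0.026,0.0025,0.01],"twist":0}
    - {"offset":[0.026,0.0025,0.02],"twist":0}
    - {"offset":[0.026,0.0025,0.02],"twist":0}
    - {"offset":[0,0,0.015],"twist":0}
    - {"offset":[0,0,0],"twist":0}

```text
time: 16.55
tool_pos: [537.9, 54.4, 223.5]
tcp_rot: [-3.135, -0.005, 2.143]
contact_force: [0.0, -0.4, -0.3]
grip_width: 6.4
```

Request:
play_rows:
  commands:
    - {"offset":[0,0,0],"twist":0}
    - {"offset":[0,0,0],"twist":0}
    - {"offset":[0,0,0],"twist":0}

```text
time: 16.85
tool_pos: [540.1, 53.0, 227.6]
tcp_rot: [3.141, 0.001, 2.14]
contact_force: [0.2, 0.0, -0.5]
grip_width: 0.4
```

Request:
play_rows:
  commands:
    - {"offset":[0,0,0.012],"twist":0}
    - {"offset":[0,0,0.005],"twist":0}
    - {"offset":[0,0,0],"twist":0}

```text
time: 17.15
tool_pos: [539.7, 53.2, 209.6]
tcp_rot: [-3.141, -0.0, 2.141]
contact_force: [-1.0, -1.2, 2.8]
grip_width: 0.1
```

Request:
play_rows:
  commands:
    - {"offset":[0,0,0.002],"twist":0}
    - {"offset":[0,0,0],"twist":0}

```text
time: 17.35
tool_pos: [539.8, 53.1, 209.0]
tcp_rot: [3.142, 0.001, 2.141]
contact_force: [-4.2, -2.1, 13.4]
grip_width: 0.6
```

Request:
play_rows:
  commands:
    - {"offset":[0.002,0,0.0005],"twist":0}
    - {"offset":[0.002,0,0],"twist":0}
    - {"offset":[0.002,0,0],"twist":0}
    - {"offset":[0.002,0,0],"twist":0}
    - {"offset":[0.002,0,0],"twist":0}

```text
time: 17.85
tool_pos: [535.0, 60.7, 209.3]
tcp_rot: [3.14, 0.003, 2.141]
contact_force: [-2.7, -8.3, 15.2]
grip_width: 0.3
```

Request:
play_rows:
  commands:
    - {"offset":[0,0,-0.02],"twist":0}
    - {"offset":[-0.035,0,-0.04],"twist":0}
    - {"offset":[-0.035,0,-0.025],"twist":0}
    - {"offset":[0,0,0],"twist":0}
    - {"offset":[0,0,0],"twist":0}
  jaw: 0

```text
time: 18.35
tool_pos: [571.0, 4.0, 289.9]
tcp_rot: [3.142, -0.0, 2.139]
contact_force: [-0.9, 0.6, -1.2]
grip_width: 35.9
```

Run:
```python
from h import *
o=status.get_obs();print(o['time'],o['tool_pos'],o['tcp_rot'],o['grip_width'],o['contact_force'],o['moment'])
np.save('o10.npy',np.r_[o['tool_pos'],o['tcp_rot']])
im=viewer.capture('wrist'); cv2.imwrite('pics/w10.png',im[:,:,::-1]); crop(im,240,20,400,170,5,'pics/w10c.png');crop(im,270,150,340,260,5,'pics/w10d.png')
```

```text
18.35 [570.99998755   4.01733213 289.93088671] [ 3.14153335e+00 -1.04337089e-04  2.13942595e+00] 35.86192288572432 [-0.94636175  0.60685422 -1.24872106] [ 0.05890242 -0.10057129 -0.03250247]
```

View pics/w10c.png

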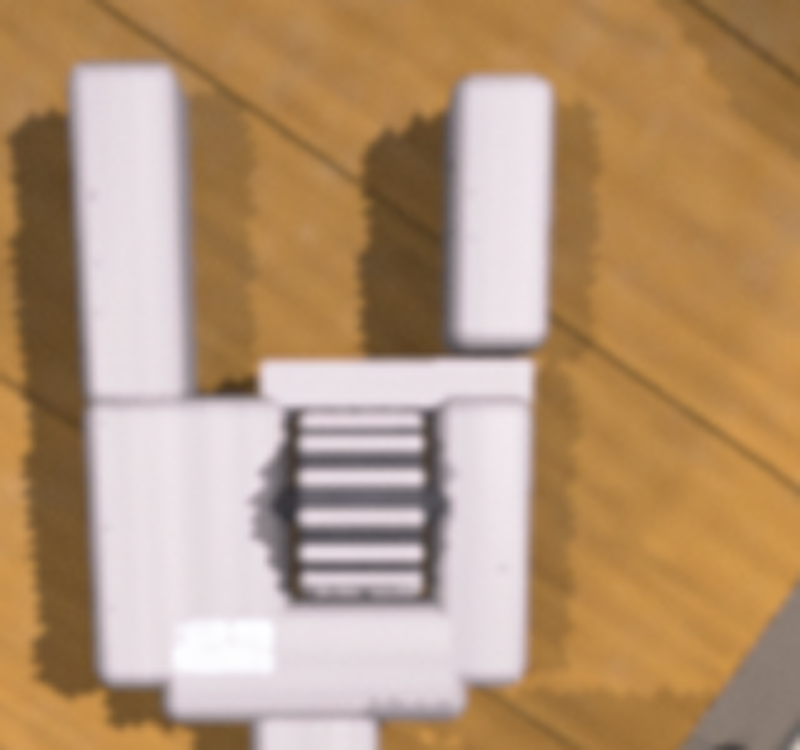

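View pics/w10d.png

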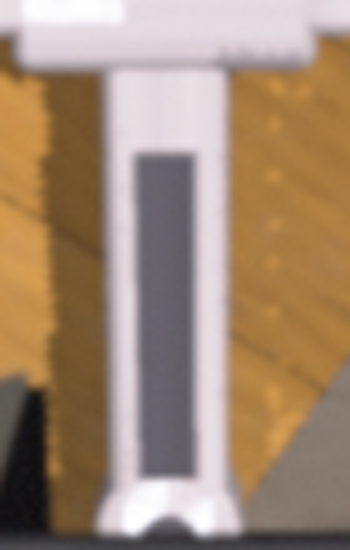

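Run:
```python
from h import *
v=np.load('o10.npy');c=cam('wrist',dict(tool_pos=v[:3],tcp_rot=v[3:]))
A=lambda u,w,z: ray(c,(240+(u+.5)/5-.5,20+(w+.5)/5-.5),z)[:2]
B=lambda u,w,z: ray(c,(270+(u+.5)/5-.5,150+(w+.5)/5-.5),z)[:2]
s1=B(164,153,18);s2=B(168,476,18)
yaw=np.arctan2(*(s1-s2)[::-1]);print('yaw',np.degrees(yaw),np.degrees(np.arctan2(*(A(74,90,19)-A(90,380,19))[::-1])),np.degrees(np.arctan2(*(A(93,420,19)-A(102,670,19))[::-1])))
yaw=np.radians(122.6);ex=np.array([np.cos(yaw),np.sin(yaw)]);ey=np.array([-ex[1],ex[0]]);m=(s1+s2)/2;st=A(150,400,20)
O=m-ex*((m-st)@ex+52);print('O',O)
for n,u,w,z in [('ftip',120,63,19),('fo',80,220,18),('fi',182,220,19),('fibot',189,220,0),('mi',455,220,19),('mibot',447,220,0),('mo',549,220,18),('step',165,400,20),('headback',170,685,20),('wormL',298,500,32),('wormR',428,500,32),('s1',314,0,0)]:
    d=A(u,w,z)-O;print(n,(d@ex).round(1),(d@ey).round(2))
print((s1-O)@ex,(s2-O)@ex)
```

```text
yaw 122.87393003201147 123.2162013548917 122.07488997679722
O [550.3384694   24.95938689]
ftip 100.6 28.66
fo 78.8 35.97
fi 78.7 19.95
fibot 81.6 20.82
mi 78.7 -22.47
mibot 81.6 -22.33
mo 78.8 -37.2
step 52.0 23.37
headback 6.5 24.08
wormL 36.8 1.88
wormR 36.8 -18.2
s1 114.4 -0.33
-14.164344557005167 -74.75702657125811
```

Request:
play_rows:
  commands:
    - {"offset":[0.0055,-0.006,0],"twist":0}
    - {"offset":[0,0,0.03],"twist":0}
    - {"offset":[0,0,0.03],"twist":0}
    - {"offset":[0,0,0],"twist":0}
    - {"offset":[0,0,0],"twist":0}

```text
time: 18.9
tool_pos: [562.4, 6.7, 229.8]
tcp_rot: [-3.14, -0.002, 2.142]
contact_force: [-0.3, 0.0, -0.5]
grip_width: 79.9
```

Request:
play_rows:
  commands:
    - {"offset":[0,0,0.02],"twist":0}
    - {"offset":[0,0,0.02],"twist":0}
    - {"offset":[0,0,0],"twist":0}
    - {"offset":[0,0,0],"twist":0}

```text
time: 19.3
tool_pos: [563.4, 6.1, 191.5]
tcp_rot: [3.141, 0.001, 2.141]
contact_force: [0.9, -0.0, 0.2]
grip_width: 91.5
```

Request:
play_rows:
  commands:
    - {"offset":[0,0,0.006],"twist":0}
    - {"offset":[0,0,0.003],"twist":0}
    - {"offset":[0,0,0],"twist":0}

```text
time: 19.6
tool_pos: [563.0, 6.0, 181.3]
tcp_rot: [-3.142, 0.0, 2.141]
contact_force: [-0.1, 0.0, 0.2]
grip_width: 91.7
```

Request:
play_rows:
  commands:
    - {"offset":[0,0,0.001],"twist":0}
    - {"offset":[0,0,0],"twist":0}
    - {"offset":[0,0,0],"twist":0}
    - {"offset":[0,0,0],"twist":0}
    - {"offset":[0,0,0],"twist":0}
  jaw: 255

```text
time: 20.1
tool_pos: [563.1, 6.0, 180.3]
tcp_rot: [-3.142, 0.0, 2.141]
contact_force: [-0.5, 0.5, 0.2]
grip_width: 56.1
```

Request:
play_rows:
  commands:
    - {"offset":[0,0,0],"twist":0}
    - {"offset":[0,0,0],"twist":0}
    - {"offset":[0,0,0],"twist":0}
    - {"offset":[0,0,0],"twist":0}
    - {"offset":[0,0,0],"twist":0}

```text
time: 20.6
tool_pos: [562.9, 6.0, 180.2]
tcp_rot: [-3.141, -0.0, 2.141]
contact_force: [-0.2, -0.1, -0.2]
grip_width: 21.6
```

Request:
play_rows:
  commands:
    - {"offset":[0,0,0],"twist":0}
    - {"offset":[0,0,0],"twist":0}
    - {"offset":[0,0,-0.015],"twist":0}
    - {"offset":[0,0,-0.015],"twist":0}
    - {"offset":[0,0,0],"twist":0}

```text
time: 21.1
tool_pos: [563.6, 6.0, 211.5]
tcp_rot: [3.139, 0.002, 2.141]
contact_force: [-0.0, -0.2, -3.9]
grip_width: 21.7
```

Request:
play_rows:
  commands:
    - {"offset":[0.008,0.003,-0.015],"twist":0}
    - {"offset":[0.016,0.007,-0.022],"twist":0}
    - {"offset":[0.016,0.007,-0.022],"twist":0}
    - {"offset":[0.016,0.007,-0.022],"twist":0}
    - {"offset":[0.016,0.007,-0.022],"twist":0}

```text
time: 21.6
tool_pos: [549.6, 84.6, 313.9]
tcp_rot: [-3.141, -0.001, 2.141]
contact_force: [0.6, 1.1, -4.5]
grip_width: 21.6
```

Request:
play_rows:
  commands:
    - {"offset":[0.016,0.007,-0.022],"twist":0}
    - {"offset":[0.016,0.007,-0.022],"twist":0}
    - {"offset":[0.016,0.007,-0.022],"twist":0}
    - {"offset":[0.016,0.007,-0.022],"twist":0}
    - {"offset":[0.016,0.007,-0.022],"twist":0}

```text
time: 22.1
tool_pos: [535.7, 170.8, 423.9]
tcp_rot: [-3.14, -0.001, 2.141]
contact_force: [0.4, -0.7, -4.3]
grip_width: 21.7
```

Request:
play_rows:
  commands:
    - {"offset":[0.004,0.002,0],"twist":-4}
    - {"offset":[0,0,0],"twist":-5}
    - {"offset":[0,0,0],"twist":-5}
    - {"offset":[0,0,0],"twist":0}
    - {"offset":[0,0,0],"twist":0}

```text
time: 22.6
tool_pos: [535.7, 174.4, 423.0]
tcp_rot: [-3.141, -0.001, 2.383]
contact_force: [0.7, 0.3, -3.7]
grip_width: 22.2
```

Run:
```python
from h import *
o=status.get_obs();print(o['time'],o['tool_pos'],o['tcp_rot'],o['grip_width'],o['contact_force'],o['moment'])
np.save('o11.npy',np.r_[o['tool_pos'],o['tcp_rot']])
im=viewer.capture('wrist'); cv2.imwrite('pics/w11.png',im[:,:,::-1]); crop(im,220,0,410,140,4.2,'pics/w11c.png')
im=viewer.capture('scene'); crop(im,220,120,360,270,4,'pics/s11.png')
```

```text
22.6 [535.72574187 174.35934036 422.99508308] [-3.14088083e+00 -5.59713502e-04  2.38334248e+00] 22.1651002892939 [ 0.69312947  0.31004116 -3.66141422] [-0.03460175 -0.26401948 -0.02226364]
```

View pics/w11c.png

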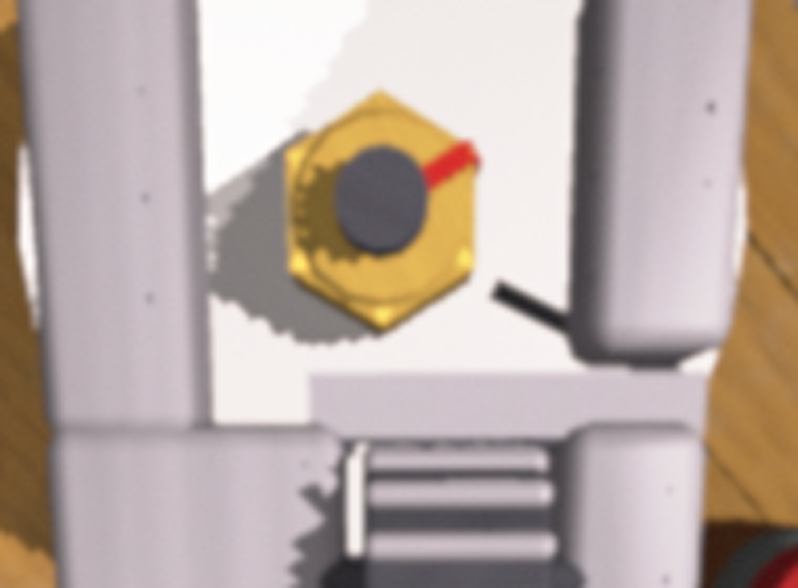

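View pics/s11.png

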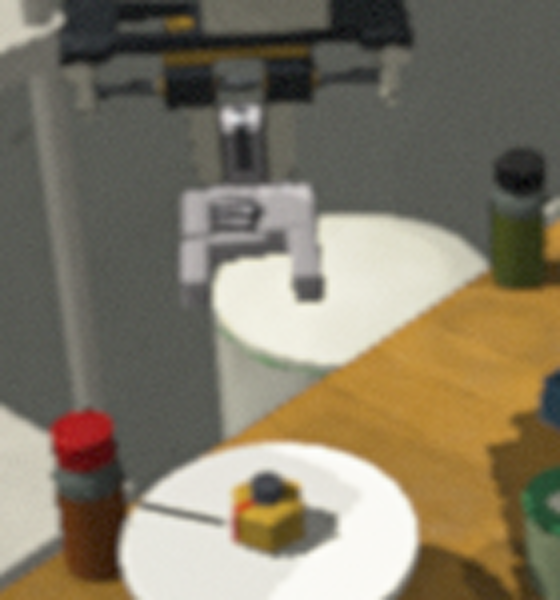

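Run:
```python
from h import *
v=np.load('o11.npy');c=cam('wrist',dict(tool_pos=v[:3],tcp_rot=v[3:]))
A=lambda u,w,z: ray(c,(220+(u+.5)/4.2-.5,(w+.5)/4.2-.5),z)
P=[A(*p,113) for p in [(380,91),(474,158),(474,255),(381,322),(291,255),(286,155)]]
C=np.mean(P,0);print('centre',C)
print([(np.linalg.norm((p-C)[:2]).round(1),np.degrees(np.arctan2(*(p-C)[1::-1])).round(1)) for p in P])
print('rod',A(381,199,126)); print('line',A(497,290,88))
R=Rn.from_euler('xyz',v[3:]).as_matrix()
tool=lambda p:(R.T@(p-v[:3])).round(2)
print('C tool',tool(np.r_[C[:2],113]),'rod',tool(A(381,199,126)))
b=v[2]-184.5
for n,u,w,dz in [('fo',29,100,18),('fo',48,380,18),('fi bot',202,60,0),('fi bot',211,400,0),('mi bot',578,60,0),('mi bot',571,300,0),('mi top',610,100,19),('mo',749,60,18),('mo',730,300,18),('head step',150,430,20),('headL',55,500,19),('headR',701,500,19),('mjend',650,358,19)]:
    print(n,tool(A(u,w,b+dz)))
```

```text
centre [444.58622675 260.52269719 113.        ]
[(np.float64(21.9), np.float64(137.1)), (np.float64(21.6), np.float64(72.3)), (np.float64(21.9), np.float64(21.4)), (np.float64(22.7), np.float64(-43.4)), (np.float64(21.4), np.float64(-107.6)), (np.float64(22.2), np.float64(-160.1))]
rod [445.33059181 259.83123281 126.        ]
line [472.48900805 271.36669618  88.        ]
C tool [1.2525e+02 1.1000e-01 3.1007e+02] rod [1.2424e+02 1.1000e-01 2.9706e+02]
fo [107.67 -36.48 166.59]
fo [ 80.14 -36.45 166.57]
fi bot [116.58 -20.64 184.58]
fi bot [ 79.13 -20.94 184.56]
mi bot [116.59  23.03 184.55]
mi bot [ 90.68  23.26 184.53]
mi top [107.43  23.83 165.54]
mo [111.39  38.17 166.54]
mo [ 88.34  37.92 166.52]
head step [ 74.83 -25.14 164.56]
headL [ 67.39 -36.31 165.56]
headR [ 67.41  35.96 165.51]
mjend [ 82.35  29.4  165.53]
```

Request:
play_rows:
  commands:
    - {"offset":[-0.0285,-0.001,0],"twist":0}
    - {"offset":[0,0,0.025],"twist":0}
    - {"offset":[0,0,0.035],"twist":0}
    - {"offset":[0,0,0.035],"twist":0}
    - {"offset":[0,0,0.025],"twist":0}

```text
time: 23.2
tool_pos: [555.6, 153.5, 300.9]
tcp_rot: [-3.14, -0.002, 2.384]
contact_force: [-0.4, -0.2, -3.7]
grip_width: 21.6
```

Request:
play_rows:
  commands:
    - {"offset":[0,0,0.02],"twist":0}
    - {"offset":[0,0,0],"twist":0}
    - {"offset":[0,0,0],"twist":0}
    - {"offset":[0,0,0],"twist":0}

```text
time: 23.6
tool_pos: [556.6, 153.8, 284.8]
tcp_rot: [3.14, 0.002, 2.385]
contact_force: [-0.4, -0.8, -3.2]
grip_width: 21.8
```

Run:
```python
from h import *
o=status.get_obs();print(o['time'],o['tool_pos'],o['tcp_rot'],o['grip_width'],o['contact_force'],o['moment'])
im=viewer.capture('wrist'); cv2.imwrite('pics/w12.png',im[:,:,::-1])
im=viewer.capture('scene'); crop(im,220,130,360,280,4,'pics/s12.png')
im=viewer.capture('top'); crop(im,200,150,320,260,5,'pics/t12.png')
```

```text
23.6 [556.63530136 153.82633894 284.76090204] [3.13951380e+00 1.75026298e-03 2.38498664e+00] 21.79527633491917 [-0.41017576 -0.75881951 -3.15174844] [-0.07278802 -0.28634709 -0.04320491]
```

View pics/w12.png

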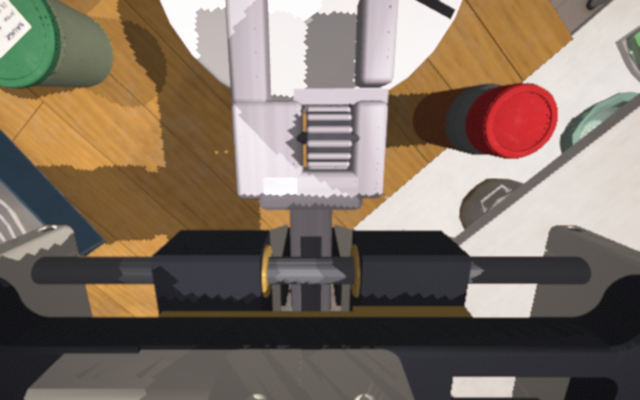

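View pics/s12.png

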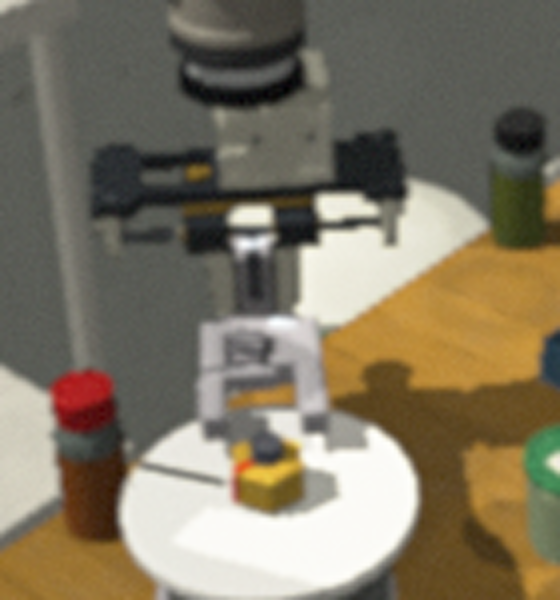

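View pics/t12.png

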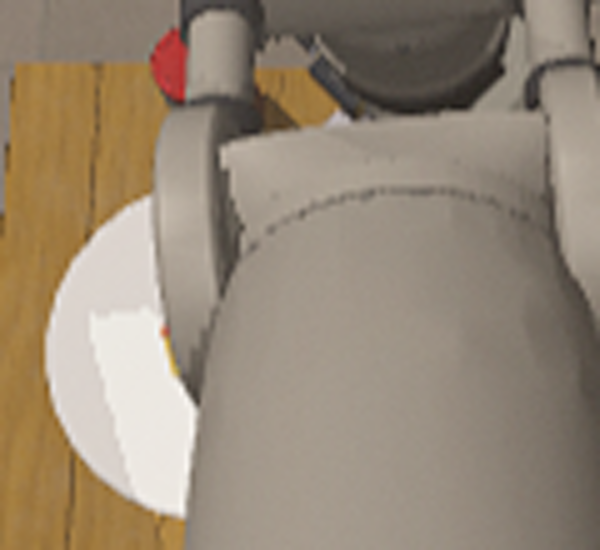

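Request:
play_rows:
  commands:
    - {"offset":[0,-0.0003,0.005],"twist":0}
    - {"offset":[0,0,0.003],"twist":0}
    - {"offset":[0,0,0],"twist":0}
    - {"offset":[0,0,0],"twist":0}

```text
time: 24.15
tool_pos: [555.9, 153.5, 275.1]
tcp_rot: [-3.141, -0.0, 2.385]
contact_force: [0.5, -0.1, -3.8]
grip_width: 21.3
```

Request:
play_rows:
  commands:
    - {"offset":[0.005,0,0],"twist":0}
    - {"offset":[0.005,0,0],"twist":0}
    - {"offset":[0.004,0,0],"twist":0}
    - {"offset":[0,0,0],"twist":0}

```text
time: 24.55
tool_pos: [545.2, 163.7, 275.3]
tcp_rot: [-3.141, -0.0, 2.386]
contact_force: [0.4, 0.2, -4.4]
grip_width: 21.7
```

Request:
play_rows:
  commands:
    - {"offset":[0.003,0,0],"twist":0}
    - {"offset":[0.003,0,0],"twist":0}
    - {"offset":[0.003,0,0],"twist":0}

```text
time: 24.85
tool_pos: [539.0, 169.4, 275.2]
tcp_rot: [-3.142, 0.0, 2.385]
contact_force: [0.3, 0.8, -2.8]
grip_width: 21.4
```

Request:
play_rows:
  commands:
    - {"offset":[0.003,0,0],"twist":0}
    - {"offset":[0.003,0,0],"twist":0}
    - {"offset":[0.002,0,0],"twist":0}

```text
time: 25.15
tool_pos: [533.1, 175.0, 275.2]
tcp_rot: [-3.141, 0.0, 2.386]
contact_force: [-1.2, -0.7, -3.6]
grip_width: 22.0
```

Run:
```python
from h import *
o=status.get_obs();print(o['time'],o['tool_pos'],o['tcp_rot'],o['grip_width'],o['contact_force'],o['moment'])
im=viewer.capture('wrist'); crop(im,220,0,410,140,4.2,'pics/w13.png')
im=viewer.capture('scene'); crop(im,240,180,340,280,6,'pics/s13.png')
```

```text
25.15 [533.12294407 175.00869106 275.22515659] [-3.14148918e+00  1.48259391e-05  2.38557269e+00] 21.980897301212583 [-1.19069059 -0.69774113 -3.5938846 ] [-0.11727523 -0.30542249 -0.03759288]
```

View pics/w13.png

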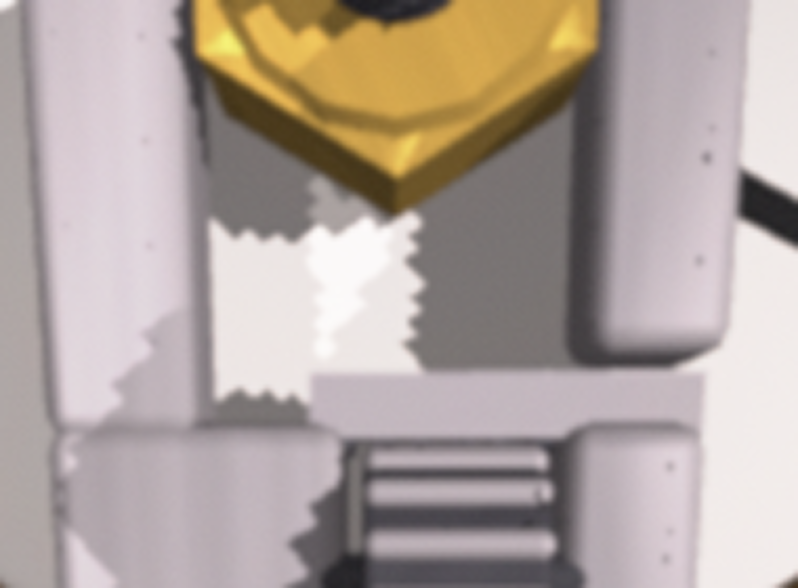

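View pics/s13.png

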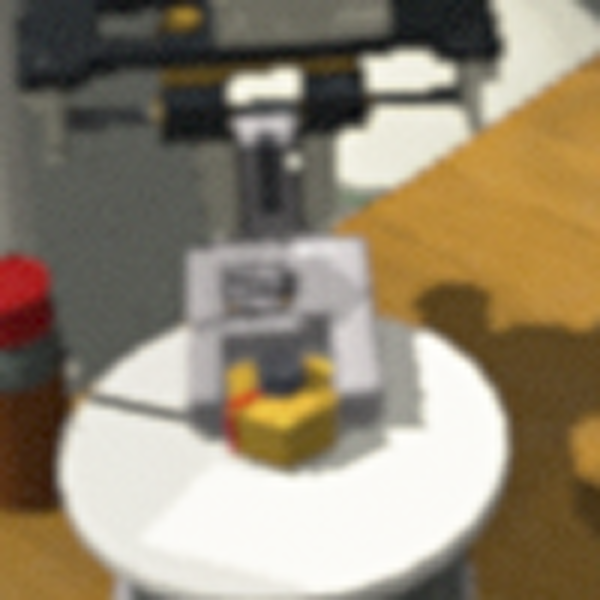

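The nut is between the jaws with the flats parallel to them and little play on either side. I keep sliding, about 17 mm more.

Request:
play_rows:
  commands:
    - {"offset":[0.003,0,0],"twist":0}
    - {"offset":[0.003,0,0],"twist":0}
    - {"offset":[0.003,0,0],"twist":0}
    - {"offset":[0,0,0],"twist":0}

```text
time: 25.65
tool_pos: [526.5, 181.3, 275.2]
tcp_rot: [-3.141, -0.0, 2.386]
contact_force: [0.1, 0.6, -4.1]
grip_width: 21.7
```

Request:
play_rows:
  commands:
    - {"offset":[0.003,0,0],"twist":0}
    - {"offset":[0.003,0,0],"twist":0}
    - {"offset":[0.002,0,0],"twist":0}
    - {"offset":[0,0,0],"twist":0}

```text
time: 26.05
tool_pos: [520.8, 186.7, 275.2]
tcp_rot: [-3.141, -0.0, 2.386]
contact_force: [-0.5, -0.5, -3.8]
grip_width: 21.8
```

Run:
```python
from h import *
o=status.get_obs();print(o['time'],o['tool_pos'],o['tcp_rot'],o['grip_width'],o['contact_force'],o['moment'])
im=viewer.capture('wrist'); crop(im,220,0,410,140,4.2,'pics/w14.png')
im=viewer.capture('scene'); crop(im,240,180,340,280,6,'pics/s14.png')
```

```text
26.05 [520.75027027 186.68324632 275.21789257] [-3.14143914e+00 -3.08269124e-05  2.38575114e+00] 21.78450987940346 [-0.45985034 -0.51731007 -3.82683375] [-0.04972359 -0.25935699  0.01353944]
```

View pics/w14.png

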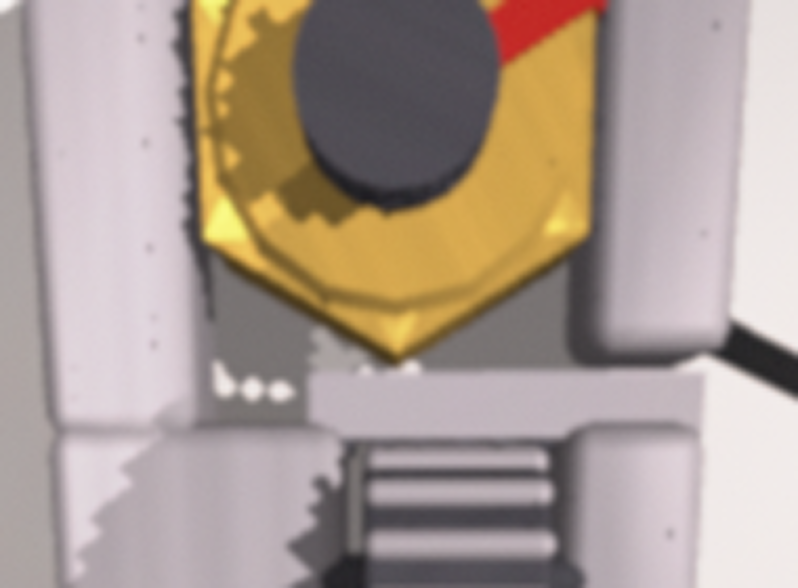

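View pics/s14.png

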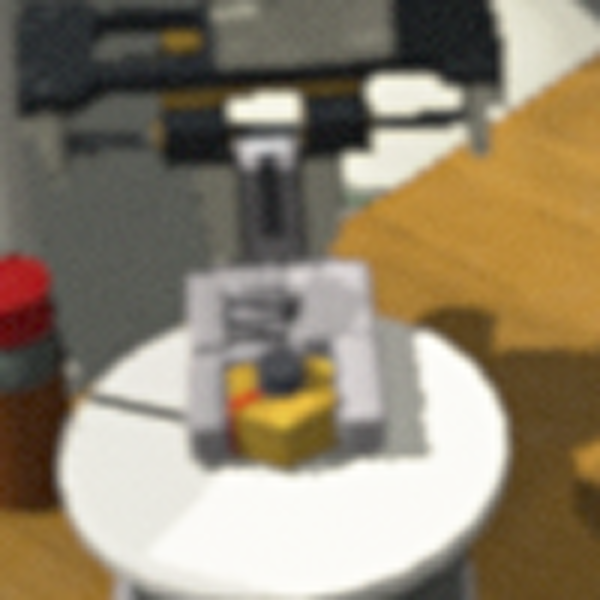

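Run:
```python
from h import *
o=status.get_obs();c=cam('wrist')
R=Rn.from_euler('xyz',o['tcp_rot']).as_matrix()
for u,w,z in [(205,240,113),(590,235,113),(397,340,113),(150,430,275.2-165)]:
    p=ray(c,(220+(u+.5)/4.2-.5,(w+.5)/4.2-.5),z); print((R.T@(p-o['tool_pos'])).round(2),p.round(1))
```

```text
[ 93.55 -18.1  162.23] [440.5 237.5 113. ]
[ 94.04  21.82 162.23] [467.5 266.9 113. ]
[ 83.84   1.85 162.23] [461.3 245.4 113. ]
[ 74.84 -25.23 165.04] [449.2 219.5 110.2]
```

Engaged: throat and nut centre within about 1 mm horizontally and 2 mm in height. I now turn clockwise about the nut axis, 3° per row.

Request:
play_rows:
  commands:
    - {"offset":[0.0002,-0.0055,0],"twist":3}
    - {"offset":[0.0002,-0.0055,0],"twist":3}
    - {"offset":[0.0002,-0.0055,0],"twist":3}
    - {"offset":[0,0,0],"twist":0}

```text
time: 26.55
tool_pos: [508.5, 175.3, 275.3]
tcp_rot: [3.141, 0.0, 2.228]
contact_force: [0.0, 0.8, -3.9]
grip_width: 21.5
```

```bash
cat > chk.py <<'E'
from h import *
import sys
o=status.get_obs();print(o['time'],o['tool_pos'].round(1),o['tcp_rot'].round(4),o['grip_width'].round(1),o['contact_force'].round(1),o['moment'].round(2))
y=o['tcp_rot'][2];d=np.array([444.8,260.2])-o['tool_pos'][:2];print('nut in tool',d@[np.cos(y),np.sin(y)],d@[np.sin(y),-np.cos(y)])
if len(sys.argv)>1:
    im=viewer.capture('wrist'); crop(im,220,0,410,140,4.2,f'pics/w{sys.argv[1]}.png'); np.save(f'o{sys.argv[1]}.npy',np.r_[o['tool_pos'],o['tcp_rot']])
    im=viewer.capture('scene'); crop(im,230,180,350,290,6,f'pics/s{sys.argv[1]}.png')
E
python3 chk.py 15
```

```text
Traceback (most recent call last):
  File "chk.py", line 3, in <module>
    o=status.get_obs();print(o['time'],o['tool_pos'].round(1),o['tcp_rot'].round(4),o['grip_width'].round(1),o['contact_force'].round(1),o['moment'].round(2))
                                                                                    ^^^^^^^^^^^^^^^^^^^^^
AttributeError: 'float' object has no attribute 'round'
```

```bash
sed -i "s/o\['grip_width'\].round(1)/round(o['grip_width'],1)/" chk.py; python3 chk.py 15
```

```text
26.55 [508.5 175.3 275.3] [3.1415e+00 1.0000e-04 2.2275e+00] 21.5 [ 0.   0.8 -3.9] [-0.06 -0.28 -0.01]
nut in tool 106.12430178172903 1.37472311377278
```

View pics/w15.png

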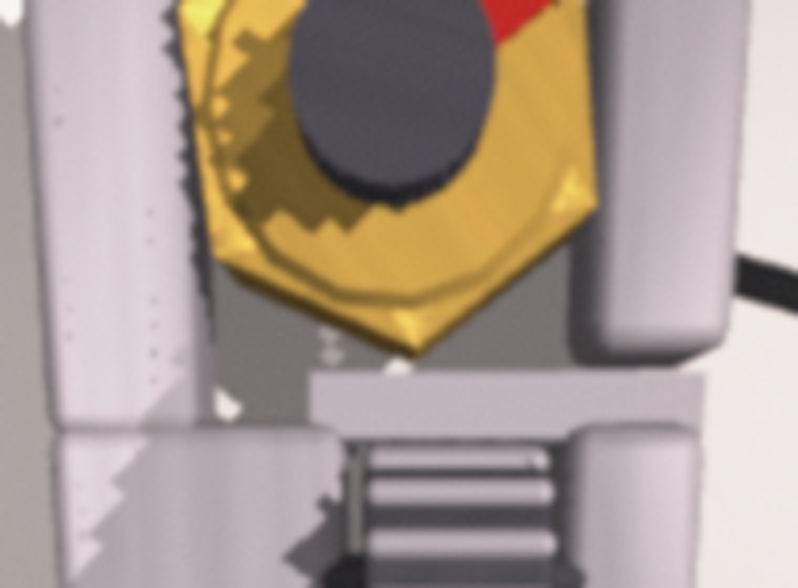

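The nut sits about 5° cocked in the jaws, so the play is taken up and it is turning. I continue.

Request:
play_rows:
  commands:
    - {"offset":[0.0002,-0.0055,0],"twist":3}
    - {"offset":[0.0002,-0.0055,0],"twist":3}
    - {"offset":[0.0002,-0.0055,0],"twist":3}
    - {"offset":[0.0002,-0.0055,0],"twist":3}
    - {"offset":[0.0002,-0.0055,0],"twist":3}

```text
time: 27.15
tool_pos: [484.8, 161.8, 275.2]
tcp_rot: [-3.141, 0.001, 1.967]
contact_force: [0.5, -1.2, -3.1]
grip_width: 22.0
```

Request:
play_rows:
  commands:
    - {"offset":[0.0002,-0.0055,0],"twist":3}
    - {"offset":[0.0002,-0.0055,0],"twist":3}
    - {"offset":[0.0002,-0.0055,0],"twist":3}
    - {"offset":[0.0002,-0.0055,0],"twist":3}
    - {"offset":[0.0002,-0.0055,0],"twist":3}

```text
time: 27.65
tool_pos: [458.1, 154.7, 275.2]
tcp_rot: [-3.141, 0.001, 1.705]
contact_force: [-1.0, -2.6, -2.6]
grip_width: 21.7
```

```bash
python3 chk.py 16
```

```text
27.65 [458.1 154.7 275.2] [-3.1407e+00  1.4000e-03  1.7051e+00] 21.7 [-1.  -2.6 -2.6] [-0.62  0.05  0.38]
nut in tool 106.35297947372882 0.980521348160513
```

View pics/w16.png

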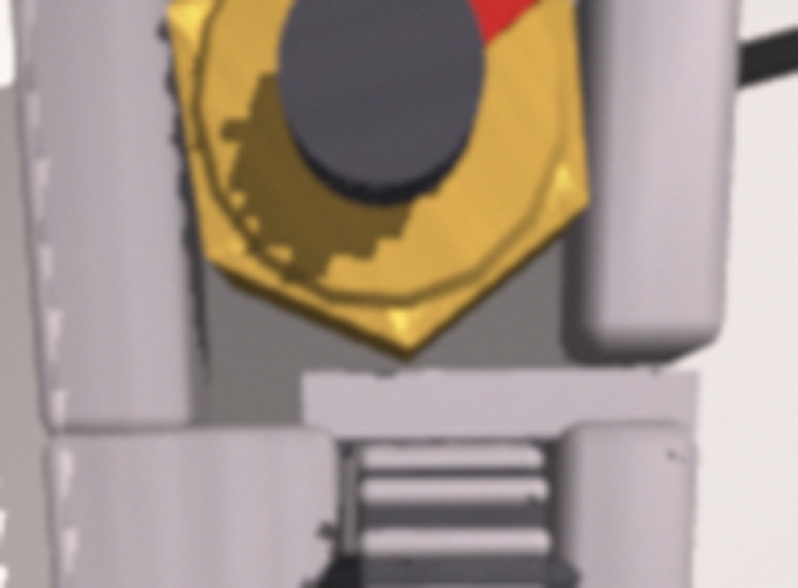

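View pics/s16.png

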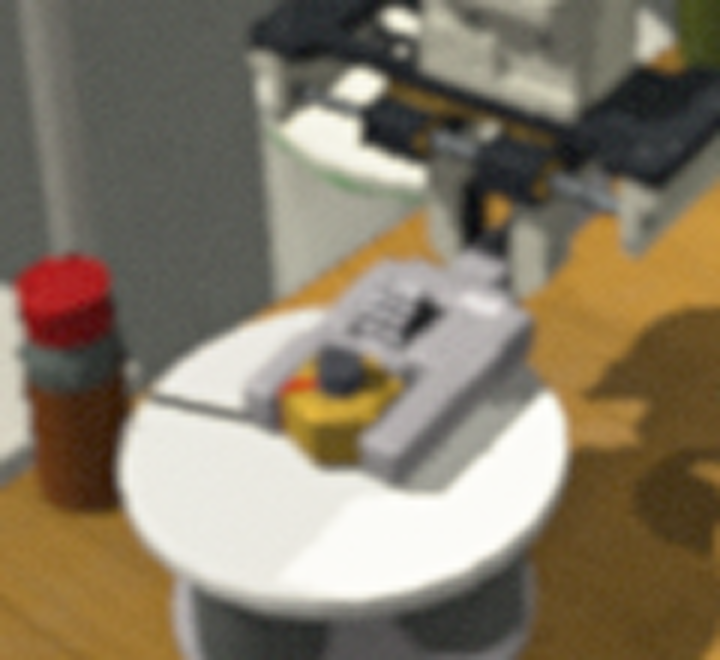

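Request:
play_rows:
  commands:
    - {"offset":[0.0002,-0.0055,0],"twist":3}
    - {"offset":[0.0002,-0.0055,0],"twist":3}
    - {"offset":[0.0002,-0.0055,0],"twist":3}
    - {"offset":[0.0002,-0.0055,0],"twist":3}
    - {"offset":[0.0002,-0.0055,0],"twist":3}

```text
time: 28.25
tool_pos: [430.4, 154.9, 275.0]
tcp_rot: [-3.14, 0.002, 1.444]
contact_force: [-2.7, -4.9, -2.7]
grip_width: 21.8
```

Request:
play_rows:
  commands:
    - {"offset":[0.0002,-0.0055,0],"twist":3}
    - {"offset":[0,0,0],"twist":0}

```text
time: 28.45
tool_pos: [424.6, 155.9, 275.0]
tcp_rot: [-3.139, 0.002, 1.393]
contact_force: [-2.8, -4.5, -2.1]
grip_width: 21.9
```

```bash
python3 chk.py 17
python3 - <<'E'
from h import *
im=viewer.capture('wrist');cv2.imwrite('pics/w17f.png',im[:,:,::-1])
im=viewer.capture('top');crop(im,200,150,320,260,5,'pics/t17.png')
E
```

```text
28.45 [424.6 155.9 275. ] [-3.1393e+00  2.1000e-03  1.3926e+00] 21.9 [-2.8 -4.5 -2.1] [-0.89  0.36  0.34]
nut in tool 106.27292317361858 1.3647567902630966
```

View pics/w17f.png

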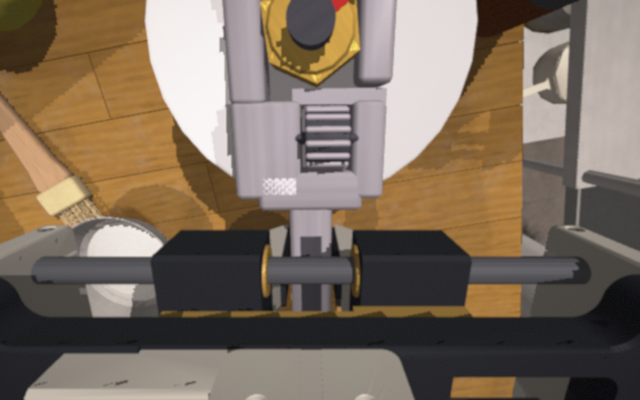

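View pics/s17.png

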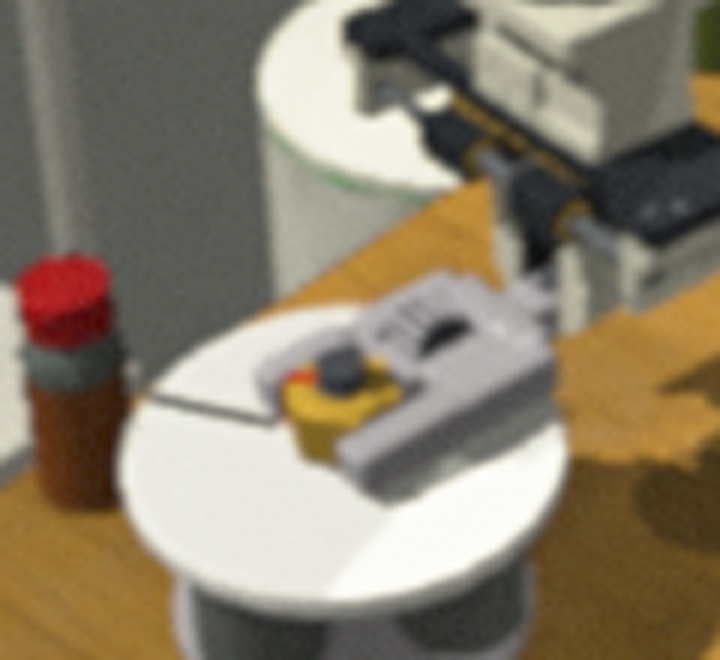

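View pics/t17.png

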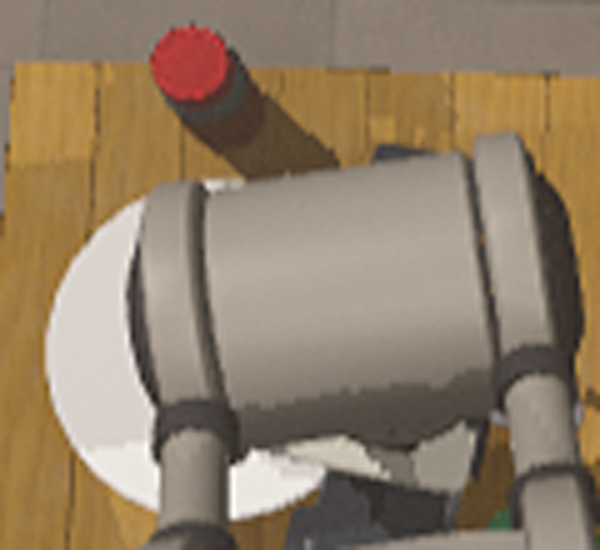

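View pics/w17.png

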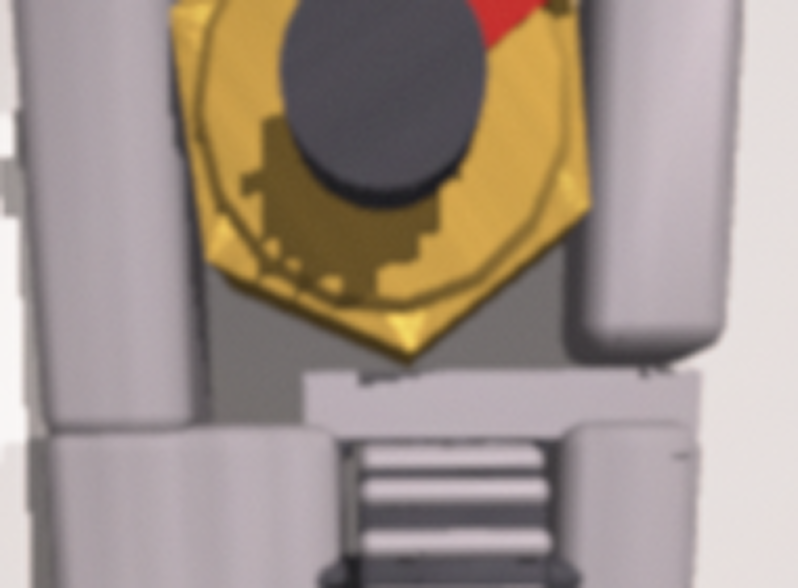

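Run:
```python
from h import *
def A(o,u,w,z=112): return ray(cam('wrist',o),(220+(u+.5)/4.2-.5,(w+.5)/4.2-.5),z)[:2]
an=lambda p:np.degrees(np.arctan2(p[1],p[0]))%60
for pos,rot,pts in [((520.75,186.683,275.218),(-3.14144,0,2.38575),[(203,240),(400,356),(590,237)]),
  (None,'17',[(208,264),(411,360),(590,207)])]:
    if pos is None: v=np.load('o17.npy');pos=v[:3];rot=v[3:]
    o=dict(tool_pos=np.array(pos),tcp_rot=np.array(rot))
    P=[A(o,*p) for p in pts]
    # chord BL->R of alternate corners is perpendicular to bottom corner dir; edges at +-30
    print('chord',(an(P[2]-P[0])+30)%60,'rad',[an(p-np.array([444.8,260.2])) for p in P],'dist',[np.linalg.norm(p-np.array([444.8,260.2])).round(1) for p in P],'edge',(an(P[1]-P[0])),an(P[2]-P[1]))
```

```text
chord 17.124659432413083 rad [np.float64(17.2369804548928), np.float64(22.21085104438324), np.float64(20.91548672283076)] dist [np.float64(21.5), np.float64(22.4), np.float64(24.4)] edge 17.797938498959535 17.261775122641538
chord 27.591353389923782 rad [np.float64(27.612434711662843), np.float64(27.0655978115596), np.float64(27.576228745737815)] dist [np.float64(23.2), np.float64(23.8), np.float64(23.2)] edge 25.8751890850327 28.745050937129218
```

The stripe is at about 27.5° against the line at 21.8°, so 6° more.

Request:
play_rows:
  commands:
    - {"offset":[0.0002,-0.0055,0],"twist":3}
    - {"offset":[0.0002,-0.0055,0],"twist":3}
    - {"offset":[0,0,0],"twist":0}
    - {"offset":[0,0,0],"twist":0}
    - {"offset":[0,0,0],"twist":0}

```text
time: 29.15
tool_pos: [414.2, 158.6, 274.9]
tcp_rot: [-3.139, 0.002, 1.289]
contact_force: [-4.1, -5.1, -2.7]
grip_width: 21.6
```

```bash
python3 chk.py 18
```

```text
29.15 [414.2 158.6 274.9] [-3.1390e+00  2.2000e-03  1.2892e+00] 21.6 [-4.1 -5.1 -2.7] [-0.75  0.58  0.36]
nut in tool 106.12710985406578 1.202279598218265
```

View pics/w18.png

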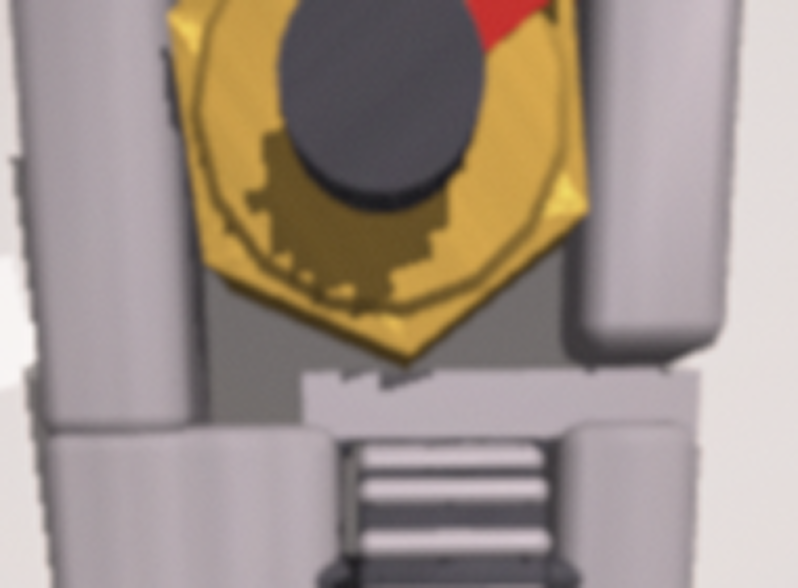

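View pics/s18.png

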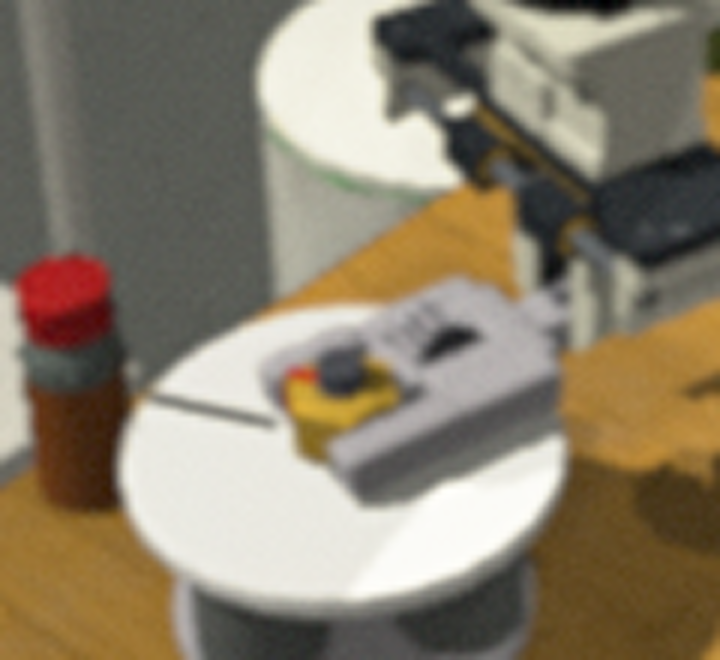

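Run:
```python
from h import *
v=np.load('o18.npy');o=dict(tool_pos=v[:3],tcp_rot=v[3:])
def A(u,w,z=112): return ray(cam('wrist',o),(220+(u+.5)/4.2-.5,(w+.5)/4.2-.5),z)[:2]
an=lambda p:np.degrees(np.arctan2(p[1],p[0]))%60
P=[A(*p) for p in [(205,268),(409,360),(587,210)]];N=np.array([444.8,260.2])
print((an(P[2]-P[0])+30)%60,[an(p-N) for p in P],an(P[1]-P[0]),an(P[2]-P[1]))
```

```text
21.806342290812168 [np.float64(21.65198832497046), np.float64(21.153757045877896), np.float64(21.554649104403765)] 20.937887113387802 22.413692289419682
```

The stripe is at 21.6° and the line at 21.8°, so they are aligned. I ease the wrench back to mid-play, then withdraw along its axis.

Request:
play_rows:
  commands:
    - {"offset":[0.0001,0.0027,0],"twist":-1.5}
    - {"offset":[0.0001,0.0027,0],"twist":-1.5}
    - {"offset":[0.0001,0.0027,0],"twist":-1.5}
    - {"offset":[0,0,0],"twist":0}

```text
time: 29.65
tool_pos: [422.8, 157.3, 275.2]
tcp_rot: [-3.141, -0.0, 1.366]
contact_force: [-3.8, 3.9, -3.8]
grip_width: 21.7
```

```bash
python3 chk.py 19
```

```text
29.65 [422.8 157.3 275.2] [-3.1411e+00 -5.0000e-04  1.3659e+00] 21.7 [-3.8  3.9 -3.8] [0.5  0.55 0.46]
nut in tool 105.23653113187555 0.567356444981604
```

View pics/w19.png

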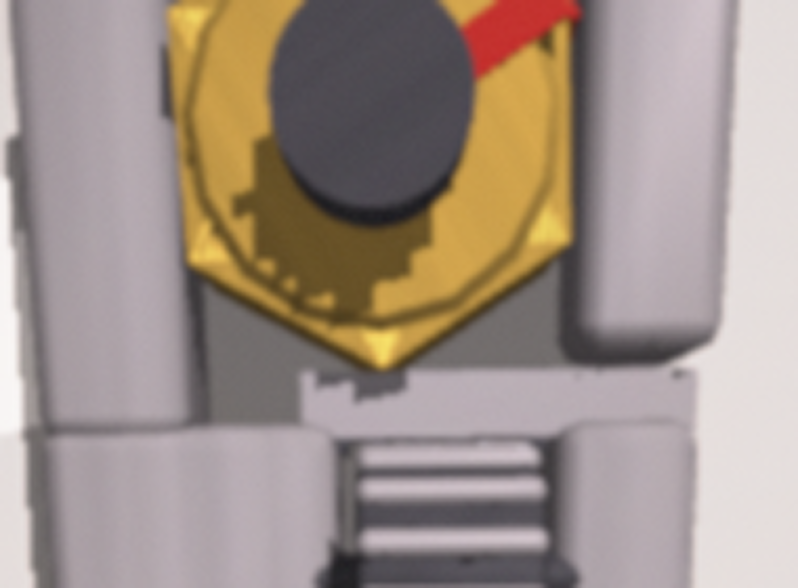

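Request:
play_rows:
  commands:
    - {"offset":[0,-0.0007,0],"twist":0}
    - {"offset":[-0.002,0,0],"twist":0}
    - {"offset":[-0.003,0,0],"twist":0}
    - {"offset":[-0.003,0,0],"twist":0}

```text
time: 30.15
tool_pos: [420.3, 149.0, 275.3]
tcp_rot: [3.141, 0.0, 1.364]
contact_force: [-1.7, 2.0, -3.9]
grip_width: 22.0
```

```bash
python3 chk.py 20
```

```text
30.15 [420.3 149.  275.3] [3.1411e+00 1.0000e-04 1.3644e+00] 22.0 [-1.7  2.  -3.9] [0.07 0.27 0.26]
nut in tool 113.87593946743247 1.2065125893809234
```

View pics/w20.png

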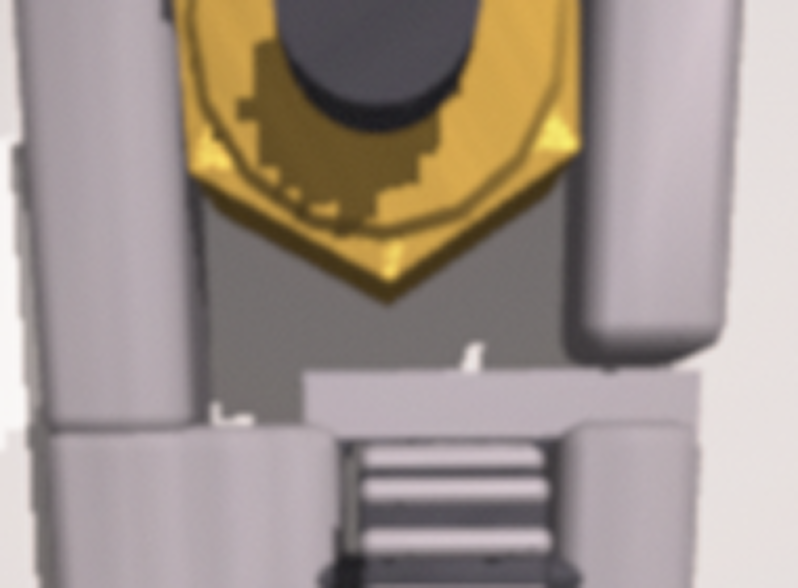

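Sliding out freely. I continue withdrawing.

Request:
play_rows:
  commands:
    - {"offset":[-0.004,0,0],"twist":0}
    - {"offset":[-0.004,0,0],"twist":0}
    - {"offset":[-0.004,0,0],"twist":0}
    - {"offset":[-0.005,0,0],"twist":0}
    - {"offset":[-0.005,0,0],"twist":0}

```text
time: 30.75
tool_pos: [415.9, 127.3, 275.4]
tcp_rot: [3.141, -0.0, 1.364]
contact_force: [-0.8, 0.2, -3.4]
grip_width: 22.1
```

Request:
play_rows:
  commands:
    - {"offset":[-0.008,0,0],"twist":0}
    - {"offset":[-0.01,0,0],"twist":0}
    - {"offset":[-0.008,0,-0.01],"twist":0}
    - {"offset":[0,0,-0.02],"twist":0}
    - {"offset":[0,0,-0.03],"twist":0}

```text
time: 31.25
tool_pos: [409.9, 101.5, 335.5]
tcp_rot: [-3.139, 0.001, 1.363]
contact_force: [0.4, -0.3, -2.9]
grip_width: 21.4
```

Request:
play_rows:
  commands:
    - {"offset":[0,0,-0.04],"twist":0}
    - {"offset":[0,0,-0.04],"twist":0}
    - {"offset":[0,0,-0.02],"twist":0}
    - {"offset":[0,0,0],"twist":0}
    - {"offset":[0,0,0],"twist":0}

```text
time: 31.75
tool_pos: [409.9, 102.0, 434.9]
tcp_rot: [-3.141, 0.0, 1.364]
contact_force: [-0.0, -0.1, -4.9]
grip_width: 21.6
```

```bash
python3 chk.py 21
python3 - <<'E'
from h import *
im=viewer.capture('wrist');cv2.imwrite('pics/w21f.png',im[:,:,::-1])
E
```

```text
31.75 [409.9 102.  434.9] [-3.1415e+00  2.0000e-04  1.3640e+00] 21.6 [-0.  -0.1 -4.9] [-0.21 -0.04 -0.05]
nut in tool 162.02419758121616 1.6358407376073771
```

View pics/w21f.png

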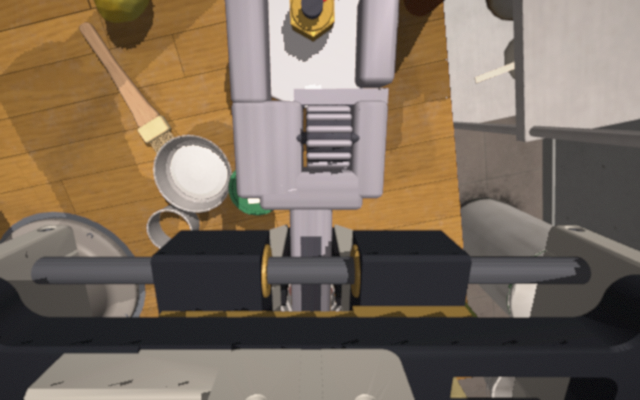

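View pics/s21.png

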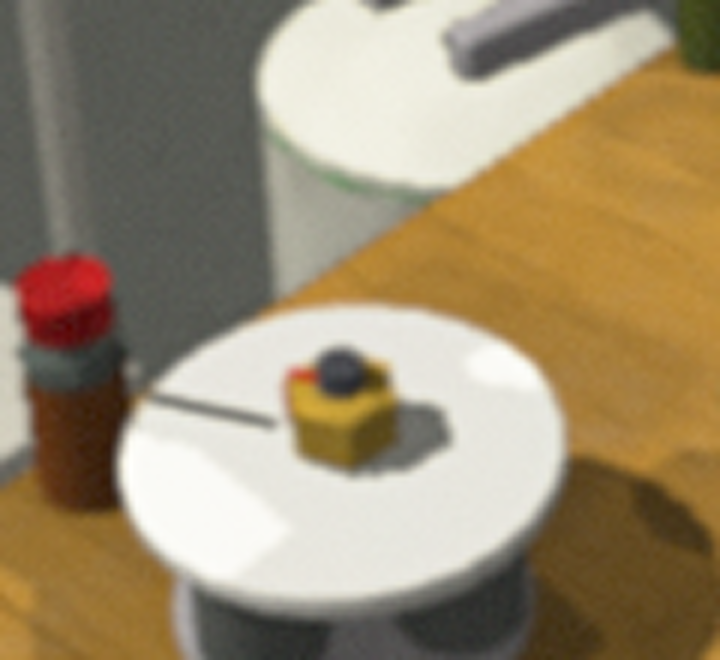

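Request:
play_rows:
  commands:
    - {"offset":[-0.004,0.01,0],"twist":0}
    - {"offset":[-0.0065,0.018,0],"twist":0}
    - {"offset":[-0.0065,0.018,0],"twist":0}
    - {"offset":[-0.0065,0.018,0],"twist":0}
    - {"offset":[-0.0065,0.018,0],"twist":0}

```text
time: 32.4
tool_pos: [485.8, 55.3, 434.2]
tcp_rot: [-3.14, 0.001, 1.364]
contact_force: [0.5, 0.5, -3.6]
grip_width: 22.0
```

Request:
play_rows:
  commands:
    - {"offset":[-0.0065,0.018,0.01],"twist":0}
    - {"offset":[-0.0065,0.018,0.01],"twist":0}
    - {"offset":[-0.0065,0.018,0.01],"twist":0}
    - {"offset":[-0.0065,0.018,0.01],"twist":0}
    - {"offset":[-0.006,0.015,0.01],"twist":-4.5}

```text
time: 32.9
tool_pos: [564.5, 5.8, 383.4]
tcp_rot: [-3.14, 0.0, 1.444]
contact_force: [0.3, 1.0, -3.9]
grip_width: 21.9
```

Request:
play_rows:
  commands:
    - {"offset":[0,0,0.02],"twist":-5}
    - {"offset":[0,0,0.02],"twist":-5}
    - {"offset":[0,0,0.02],"twist":-5}
    - {"offset":[0,0,0.02],"twist":-5}
    - {"offset":[0,0,0.02],"twist":-5}

```text
time: 33.4
tool_pos: [563.5, 6.4, 283.2]
tcp_rot: [-3.14, -0.0, 1.883]
contact_force: [0.1, -0.3, -3.4]
grip_width: 21.8
```

Request:
play_rows:
  commands:
    - {"offset":[0,0,0.02],"twist":-5}
    - {"offset":[0,0,0.02],"twist":-5}
    - {"offset":[0,0,0.01],"twist":-5}
    - {"offset":[0,0,0],"twist":0}
    - {"offset":[0,0,0],"twist":0}

```text
time: 33.9
tool_pos: [563.6, 6.6, 234.7]
tcp_rot: [-3.141, -0.0, 2.139]
contact_force: [0.3, 0.5, -3.3]
grip_width: 21.7
```

```bash
python3 chk.py
python3 - <<'E'
from h import *
im=viewer.capture('wrist');cv2.imwrite('pics/w22f.png',im[:,:,::-1])
E
```

```text
33.9 [563.6   6.6 234.7] [-3.1411e+00 -2.0000e-04  2.1386e+00] 21.7 [ 0.3  0.5 -3.3] [-0.14 -0.25 -0.  ]
nut in tool 277.6439319184533 36.23850886565058
```

View pics/w22f.png

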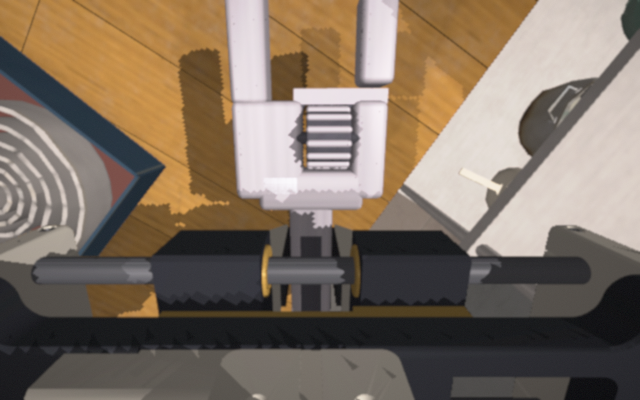

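The wrench is over its old clear spot. I lower it: grasp level is TCP z≈180, with contact expected a little above that.

Request:
play_rows:
  commands:
    - {"offset":[0,0,0.018],"twist":0}
    - {"offset":[0,0,0.012],"twist":0}
    - {"offset":[0,0,0.006],"twist":0}
    - {"offset":[0,0,0.004],"twist":0}
    - {"offset":[0,0,0.003],"twist":0}

```text
time: 34.45
tool_pos: [563.3, 7.0, 192.3]
tcp_rot: [3.141, 0.0, 2.141]
contact_force: [-0.6, 1.0, -3.4]
grip_width: 21.5
```

Request:
play_rows:
  commands:
    - {"offset":[0,0,0.002],"twist":0}
    - {"offset":[0,0,0.002],"twist":0}
    - {"offset":[0,0,0.002],"twist":0}
    - {"offset":[0,0,0],"twist":0}

```text
time: 34.85
tool_pos: [563.1, 7.0, 186.1]
tcp_rot: [-3.141, -0.0, 2.141]
contact_force: [0.9, -0.6, -3.6]
grip_width: 21.8
```

Request:
play_rows:
  commands:
    - {"offset":[0,0,0.002],"twist":0}
    - {"offset":[0,0,0.001],"twist":0}
    - {"offset":[0,0,0],"twist":0}

```text
time: 35.15
tool_pos: [563.1, 7.0, 183.1]
tcp_rot: [-3.141, -0.0, 2.141]
contact_force: [-0.0, -0.9, -3.4]
grip_width: 21.6
```

Request:
play_rows:
  commands:
    - {"offset":[0,0,0.001],"twist":0}
    - {"offset":[0,0,0.001],"twist":0}
    - {"offset":[0,0,0],"twist":0}

```text
time: 35.45
tool_pos: [563.2, 6.9, 181.4]
tcp_rot: [3.141, 0.0, 2.141]
contact_force: [-0.5, -0.2, -1.1]
grip_width: 21.8
```

Request:
play_rows:
  commands:
    - {"offset":[0,0,0.001],"twist":0}
    - {"offset":[0,0,0],"twist":0}

```text
time: 35.65
tool_pos: [563.3, 6.9, 180.5]
tcp_rot: [3.141, 0.0, 2.141]
contact_force: [0.1, -0.4, -0.3]
grip_width: 21.7
```

Request:
play_rows:
  commands:
    - {"offset":[0,0,0.0007],"twist":0}
    - {"offset":[0,0,0],"twist":0}

```text
time: 35.85
tool_pos: [563.3, 6.9, 180.2]
tcp_rot: [3.141, 0.001, 2.141]
contact_force: [-1.5, -0.5, 5.0]
grip_width: 21.7
```

Request:
play_rows:
  commands:
    - {"offset":[0,0,0.0005],"twist":0}
    - {"offset":[0,0,0],"twist":0}

```text
time: 36.05
tool_pos: [563.2, 7.0, 180.2]
tcp_rot: [3.141, 0.001, 2.141]
contact_force: [-2.4, -1.6, 8.9]
grip_width: 21.7
```

The wrench is flat on the worktop; it stopped at the original grasp height. I release and retreat.

Request:
play_rows:
  commands:
    - {"offset":[0,0,0],"twist":0}
    - {"offset":[0,0,0],"twist":0}
    - {"offset":[0,0,0],"twist":0}
    - {"offset":[0,0,0],"twist":0}
    - {"offset":[0,0,0],"twist":0}
  jaw: 0

```text
time: 36.55
tool_pos: [563.1, 7.0, 178.9]
tcp_rot: [-3.141, -0.0, 2.141]
contact_force: [-0.2, 1.0, 1.0]
grip_width: 56.7
```

Request:
play_rows:
  commands:
    - {"offset":[0,0,-0.02],"twist":0}
    - {"offset":[0,0,-0.04],"twist":0}
    - {"offset":[0,0,-0.05],"twist":0}
    - {"offset":[0,0,-0.05],"twist":0}
    - {"offset":[0,0,-0.05],"twist":0}

```text
time: 37.05
tool_pos: [562.7, 7.1, 391.0]
tcp_rot: [-3.141, -0.0, 2.141]
contact_force: [1.1, -0.3, -0.8]
grip_width: 91.2
```

Request:
play_rows:
  commands:
    - {"offset":[-0.04,-0.02,0],"twist":0}
    - {"offset":[-0.04,-0.03,0],"twist":0}
    - {"offset":[0,-0.03,0],"twist":0}
    - {"offset":[0,-0.04,0],"twist":0}
    - {"offset":[0,-0.04,0],"twist":0}

```text
time: 37.55
tool_pos: [470.4, -147.5, 388.7]
tcp_rot: [-3.141, -0.0, 2.141]
contact_force: [0.8, -0.3, -0.2]
grip_width: 92.0
```

Request:
play_rows:
  commands:
    - {"offset":[0,-0.04,0],"twist":0}
    - {"offset":[0,0,0],"twist":0}
    - {"offset":[0,0,0],"twist":0}
    - {"offset":[0,0,0],"twist":0}

```text
time: 37.95
tool_pos: [438.6, -168.1, 389.2]
tcp_rot: [3.141, 0.001, 2.141]
contact_force: [0.2, 0.8, -0.2]
grip_width: 91.9
```

Run:
```python
from h import *
o=status.get_obs();print(o['time'],o['tool_pos'],o['grip_width'],o['contact_force'],o['dq'].round(3))
im=viewer.capture('top');cv2.imwrite('pics/t23.png',im[:,:,::-1]);crop(im,200,150,290,260,5,'pics/t23c.png')
im=viewer.capture('scene');cv2.imwrite('pics/s23.png',im[:,:,::-1])
```

```text
37.95 [ 438.55272324 -168.06523127  389.171084  ] 91.90103931299765 [ 0.19452297  0.81297847 -0.22413195] [ 0.013  0.007 -0.001 -0.003  0.002 -0.003]
```

View pics/t23.png

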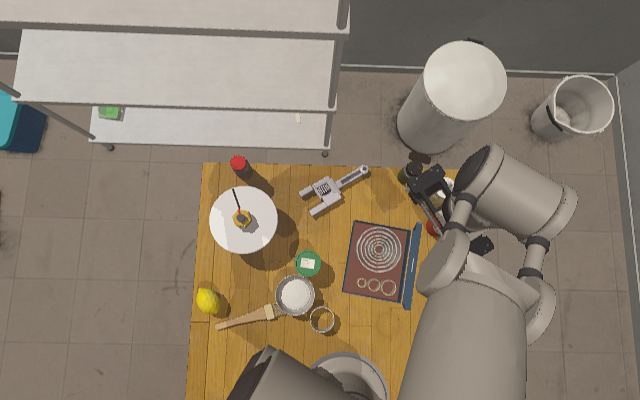

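View pics/t23c.png

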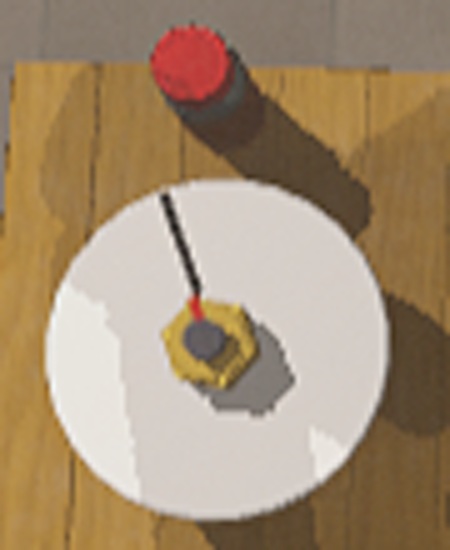

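View pics/s23.png

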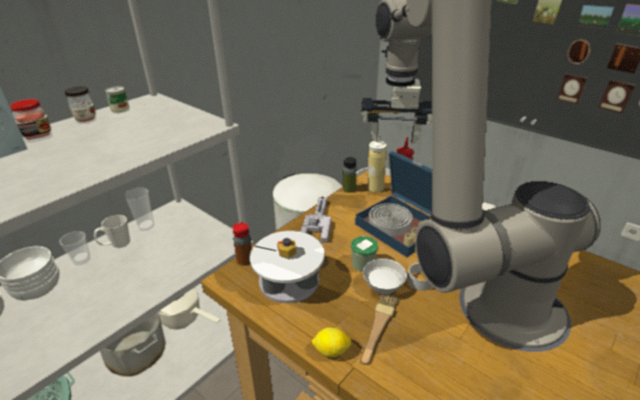

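The stripe continues the black line in the top view (crop pixels (195,305) and (198,290)). The wrench lies flat, the jars and bottle stand where they were, and the arm is clear. Handing in.

```bash
python3 -c "
from plant import ticket
print(ticket.close_job())"
```

```text
the job is handed in; nothing more can be done
None
```

The nut is turned to the black line and the wrench lies flat on the worktop, released. I handed the job in at about 38 s of the 72 s allowed; no verdict was given.

- **Setting the wrench:** I rolled the worm wheel in three strokes with the closed fingertips. After two strokes the gap readings disagreed (42.2 to 43.3 mm), too close to the 43.5 mm limit. I put the wrench back down, rolled it tighter and regripped it, because it had drooped about 5° in the first grasp. The final gap readings ranged from 41.0 to 42.4 mm, so I take it as about 41.5 mm. The worm angle could not be read directly.
- **Turning the nut:** I slid the jaws onto the nut and turned it clockwise about 55°. The nut ended about 1 mm from the throat horizontally and 2 mm in height.
- **Alignment:** On the nut, the stripe measured 21.6° against 21.8° for the line. A top view after removing the wrench shows the stripe continuing the line.
- **Laying it down:** I withdrew the wrench along its axis, lowered it to its original grasp height and released it.
- **Last checks:** In the final pictures the jars and the pale bottle stand where they were. The gripper is clear and the contact force is about zero. I did not re-measure the wrench's tilt or the jars' positions numerically.

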